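# Shelve the repaired board and show the faulty one to the inspection camera

## Robot

A 7-joint arm with a two-finger parallel gripper is mounted at the origin on the work surface. World frame = base frame: x ahead of the robot, y to its left, z up, the work surface at z = 0. Lengths are in m, angles in rad, forces in N, time in s.
With the tool pointing down it reaches from about 0.425 to 0.925 m from the base axis. Payload 6.8 kg.
Tool frame: the origin (TCP) lies on the centre line of the jaws, within the pads' length; the fingertips stand 11 mm ahead of it and the grasp point (between the pads) lies 8 mm behind it; z points along the fingers, y is the direction in which the jaws open and shut (so a half turn about z gives the same grasp; the last joint's range is limited). The gripper opens to 85 mm and grips with 20 to 120 N. Pads are 22 mm wide; open, the fingers measure 114 mm over their backs; the gripper's body (76 mm by 85 mm) begins 54 mm behind the grasp point. The pads swing forward as they close: fully open they stand 13 mm farther back than shut.
Start: joints at [-1.424, 0.477, 0.022, 1.555, -0.011, 1.109, -0.083], TCP at [0.17, 0.653, 0.242] pointing down, gripper open.
Joint ranges: [-2.96, 2.96], [-0.34, 2.1], [-1.41, 1.46], [0.24, 2.44], [-1.37, 4.51], [0.17, 1.92], [-2.96, 2.96]. Speed limits (rad/s): [2.39, 2.39, 3.14, 3.14, 3.14, 3.14, 3.14].

## Interface

Orientations are given as a rotation vector (axis times angle).
In Python, from bench import ctrl, vision, job gives the robot as it stands. The module is installed in compiled form; this text tells all that it offers.
- The arm moves only by the tool drive_tool, never from a script. Its argument "series" is a list of rows, each a list of 3 entries, a list of its own where there are three numbers: the shift along the tool's x, y, z in mm, then the turn about the tool's z in degrees, then the opening, from 0 (shut) to 1 (fully open). In form: [[[tx, ty, tz], roll, fingers], ...]. A call has 1 to 20 rows; each row shifts and turns the commanded pose from where the row before left it, along the tool's axes as they then stand; what a row does not reach is not made up. A row lasts 1/8 s, in which the tool goes at most 62.5 mm and 10.7 degrees, less where a joint would pass 70% of its speed; a pose out of reach is approached as far as the arm can. A call is refused whole if a number of a shift passes 62.5 or a number of a turn 10.7, either way. A call with a gripper value outside its range is refused whole. The fingers move at their own pace and stop on an object; "grip_force" is the grip in N (left out, the last holds). Time passes only in rows, so rows that do not move let the fingers close. It gives the time, the measured TCP pose, the force and the opening at its end, in the units of the state.
- ctrl.read_state(): the state, without advancing time (a new reading comes with each control period).
- vision.capture(name): name is "side" or "top" or "wrist"; returns the picture (480x640x3 uint8, blue, green, red); there is no depth.
- vision.camera_info(name): a dict with "vertical_fov" (degrees; the focal length in pixels is half the picture's height over the tangent of half this angle, whatever the lens; pixels are square), "cx", "cy" (the principal point, pixels), "k1" (the pictures are not rectified: a ray, as slopes to the right and down, at radius r is drawn at 1 + k1 r^2 times it, then the intrinsics apply), "cam_to_world" (4x4, takes a point from camera to world coordinates). Camera axes: x right, y down, z forward; pixel columns grow to the right and rows downward; lengths in m; the calibration is good to about 2 mm. A picture is of the moment at which its call begins: read the wrist's pose just before it. camera_info takes no time and is no camera call; for the wrist camera it gives the pose at the moment of the call.
- job.job_done(): hands the job in, once; it reports no verdict.
The state is a dict: "time": time; "joint_positions": joint angles; "qd": joint speeds; "effort": joint torques, N m; "ee_pos": TCP position; "ee_rot": TCP orientation; "contact_force": force on the tool from outside, world axes, zero at the start; "torque": the same for the moment, N m; "gripper_width": opening from 0.0 (shut) to 1.0 (fully open).
Only numpy, scipy, OpenCV 4.12 (cv2) and the standard library are available. Lean on these libraries where they do the work, as an engineer would, in place of code of your own. Each camera call takes 0.05 s, during which the arm holds its last target.

## Task

Two circuit-board carriers stand in the grey test dock. Stand the repaired one (green rail) on the low white shelf in the free place of the row, square and in line with its two neighbours and with its board facing the same way as theirs; then lift the faulty one (red rail) out of the dock and hold it up in the air at the inspection camera's focus point, 18 cm straight in front of its lens, right way up, with its board side square to the lens and its rail level. Finish while still holding it there, still and gripped, touching nothing else, and leave the other things where they are.

Things in the scene. Friction and masses are not known exactly. Their poses are not given: they have to be found in the camera images.
- passed_mid (a point): The repaired carrier: upright black carrier with a green rail. 94 mm high; foot 34 (x) x 64 (y) x 12 mm; 6 mm upright plate with a circuit board on its +x side; on top a green grip rail 12 (x) x 60 (y) x 24 mm high. About 140 g. Point: its centre, 47 mm above the underside; mid-rail is 35 mm further up. x out of the board side, y along the rail, z up. Starts in one well of the dock.
- passed_face (a point): A point on the repaired carrier, 20 mm out in front of its board side (+x) from its centre; tells which way it faces.
- fault_mid (a point): The faulty carrier: upright black carrier with a red rail. 94 mm high; foot 34 (x) x 64 (y) x 12 mm; 6 mm upright plate with a circuit board on its +x side; on top a red grip rail 12 (x) x 60 (y) x 24 mm high. About 140 g. Point: its centre, 47 mm above the underside; mid-rail is 35 mm further up. x out of the board side, y along the rail, z up. Starts in the dock's other well.
- dock: Fixed grey test dock, 84 (x) x 200 (y) mm, with two wells side by side (centres at y = -47 and +47 mm); well floor 10 mm above the table, walls 6 mm higher, about 3 mm free round a foot: lift straight up. Carriers stand in it facing the dock's +x. Origin: underside centre.
- shelf: Fixed low white shelf, 110 (x, deep) x 270 (y, long) mm, top 40 mm above the table, with three places side by side at 80 mm pitch along y. Origin: underside centre.
- free_place (a point): Centre of the free place on the shelf, at the shelf top (40 mm above the table), marked by a flat printed yellow pad, 52 x 70 mm. A carrier standing well has its foot centred on the pad; x is the way its board should face, y runs along the row.
- row_a_mid (a point): Bystander: a carrier with a green rail, of the same size, standing in the row on the shelf; centre, 47 mm above its underside; same axes.
- row_b_mid (a point): Bystander: the other green-railed carrier in the row; centre, 47 mm above its underside; same axes.
- lens (a point): Front of the lens of the fixed inspection camera: white box with an orange ring light 68 mm across, on a steel post at the back of the table, middle; 0.34 to 0.37 m up. It looks along this frame's -x: towards the robot and 30 degrees below level. y is level; z is up, leaning 30 degrees to the robot. Camera body at +x; 20 mm post 110 mm behind (level).
- focus (a point): Focus point: in the air on the camera's axis, 180 mm in front of the lens (along its -x), 0.25 to 0.28 m up; axes as the lens. Well shown, the red carrier has its centre here and its x, y, z along these: board side to the lens (so looking 30 degrees upward), rail level and on top, top leaning 30 degrees to the robot.
- jar: Bystander: small white flux jar with a yellow lid, 40 mm across, 50 mm high. Origin at its underside.
- spray: Bystander: spray can, yellow with a blue cap, 52 mm across, 170 mm high. Origin at its underside.
- spool: Bystander: solder spool, 52 mm across, 36 mm high. Origin at its underside.
- phone: Bystander: phone lying flat, 148 x 72 x 9 mm. Origin at its underside.
- driver: Bystander: orange screwdriver, 160 mm long, lying along its x. Origin at its underside.
Things that resemble listed ones, but are neither listed nor needed, are in the scene too. What is shaped like the part that bears passed_mid but orange or purple is not meant.

How it is judged:
By the outcome, as a careful person would: the job done as asked, in the order asked, and still so for the second after the job is handed in, while the arm keeps its last pose, push and grip.
It also fails if it takes over 62 s, if anything falls off the work surface, if the arm or the gripper's body presses on something with over 40 N, if the wrist force passes 120 N, or if a joint passes its speed limit or range.

## Working session

There is one attempt and no reset: what is moved stays moved. The work goes in short steps, Python scripts to look and compute and a tool call to move; the robot and the scene stay as the last step left them, time stands still between calls to the robot, and variables do not carry over. Pictures are saved under pics/ and viewed, and the job is handed in when it is done.

Besides the shell and the picture viewer there is one more tool, called after "Emit:" as name(argument=value, ...), one argument or row to a line, values as JSON. drive_tool: Moves the arm, as the interface text tells. Its arguments: {"type":"object","properties":{"series":{"type":"array"},"grip_force":{"type":"number"}},"required":["series"]}

```bash
mkdir -p pics
python3 - <<'E'
from bench import ctrl, vision, job
import cv2,numpy as np
np.set_printoptions(precision=4,suppress=True)
print(ctrl.read_state())
for n in ["side","top","wrist"]:
    i=vision.camera_info(n);print(n,i)
    cv2.imwrite(f"pics/{n}0.png",vision.capture(n))
E
```

```text
{'time': 0.0, 'joint_positions': array([-1.4241,  0.4778,  0.0224,  1.5565, -0.0115,  1.1093, -0.0831]), 'qd': array([-0.0008, -0.0021, -0.0012, -0.0013, -0.0011,  0.0025,  0.0006]), 'effort': array([ -0.0013, -59.6444,   1.6075, -28.1207,   0.0124,   0.0092,
        -0.    ]), 'ee_pos': array([0.17  , 0.6526, 0.2413]), 'ee_rot': array([-0.3991, -3.116 ,  0.003 ]), 'contact_force': array([0.7738, 0.5066, 0.4225]), 'torque': array([-0.007 ,  0.0227, -0.0229]), 'gripper_width': 0.9991193732925113}
side {'vertical_fov': 51.53345016403043, 'cx': 320.2355091894927, 'cy': 240.8641426271301, 'k1': -0.03924190679247215, 'cam_to_world': array([[ 0.808 , -0.4407,  0.391 ,  0.0005],
       [-0.5891, -0.6141,  0.5252, -0.693 ],
       [ 0.0087, -0.6547, -0.7558,  1.2697],
       [ 0.    ,  0.    ,  0.    ,  1.    ]])}
top {'vertical_fov': 52.91702388391613, 'cx': 320.84360564832303, 'cy': 239.88608214757494, 'k1': 0.016377272051008106, 'cam_to_world': array([[-0.02  , -0.9836,  0.1791,  0.3303],
       [-0.9998,  0.0185, -0.0104,  0.0163],
       [ 0.0069, -0.1792, -0.9838,  1.3442],
       [ 0.    ,  0.    ,  0.    ,  1.    ]])}
wrist {'vertical_fov': 65.4042352476602, 'cx': 317.6356250282313, 'cy': 232.72034178674608, 'k1': 0.006205517408260624, 'cam_to_world': array([[ 0.2523,  0.9314,  0.2623,  0.1037],
       [ 0.9676, -0.2425, -0.0697,  0.6712],
       [-0.0013,  0.2714, -0.9625,  0.3729],
       [ 0.    ,  0.    ,  0.    ,  1.    ]])}
```

View pics/side0.png

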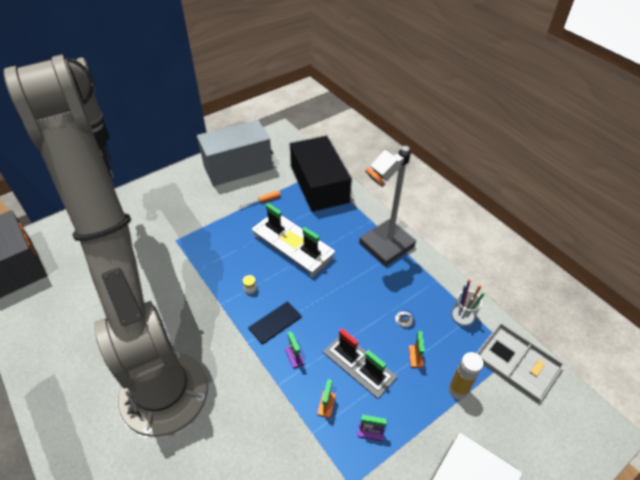

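View pics/top0.png

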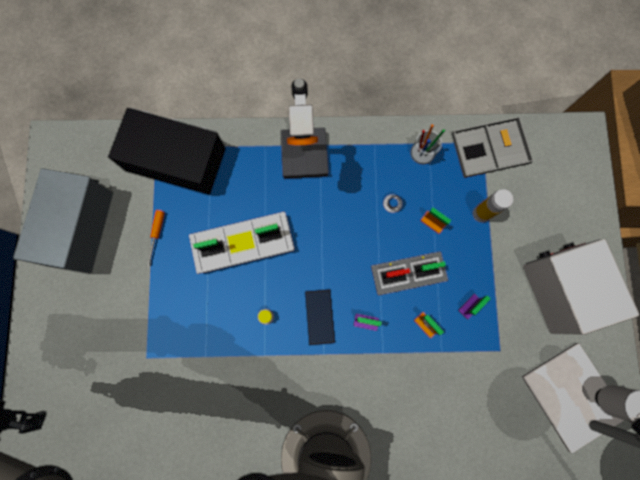

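View pics/wrist0.png

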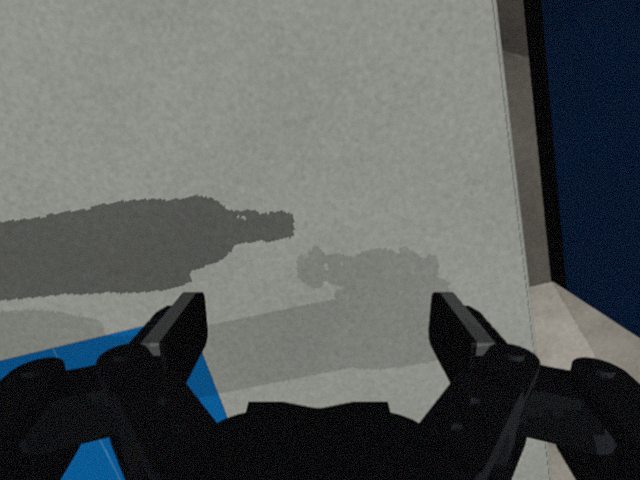

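```bash
cat > h.py <<'E'
from bench import ctrl, vision, job
import cv2,numpy as np
from scipy.spatial.transform import Rotation as Ro
np.set_printoptions(precision=4,suppress=True)
def K(i):
    f=240/np.tan(np.radians(i["vertical_fov"]/2)); return np.array([[f,0,i["cx"]],[0,f,i["cy"]],[0,0,1.]]),np.array([i["k1"],0,0,0.])
def ray(i,px):
    k,d=K(i); p=cv2.undistortPoints(np.array(px,float).reshape(-1,1,2),k,d)[:,0]
    T=i["cam_to_world"]; v=np.c_[p,np.ones(len(p))]@T[:3,:3].T
    return T[:3,3],v/np.linalg.norm(v,axis=1)[:,None]
def onplane(i,px,z):
    o,v=ray(i,px); return o+v*((z-o[2])/v[:,2])[:,None]
def proj(i,P):
    k,d=K(i);T=np.linalg.inv(i["cam_to_world"]); 
    return cv2.projectPoints(np.array(P,float).reshape(-1,1,3),cv2.Rodrigues(T[:3,:3])[0],T[:3,3],k,d)[0][:,0]
def tri(obs):
    A=np.zeros((3,3));b=np.zeros(3);L=[]
    for i,px in obs:
        o,v=ray(i,[px]);v=v[0];M=np.eye(3)-np.outer(v,v);A+=M;b+=M@o;L.append((o,M))
    p=np.linalg.solve(A,b); return p,[np.linalg.norm(M@(p-o)) for o,M in L]
def pose():
    s=ctrl.read_state();return s["ee_pos"],Ro.from_rotvec(s["ee_rot"]).as_matrix()
def snap(n,f):
    i=vision.camera_info(n);im=vision.capture(n);cv2.imwrite(f"pics/{f}.png",im);np.save(f"pics/{f}.npy",{"i":i},allow_pickle=True);return i,im
def mask(im,lo,hi):
    return cv2.inRange(cv2.cvtColor(im,cv2.COLOR_BGR2HSV),np.array(lo),np.array(hi))
def blobs(m,amin=15):
    n,l,st,c=cv2.connectedComponentsWithStats(m)
    return [(c[k].round(1),st[k,4],st[k,:4]) for k in range(1,n) if st[k,4]>=amin]
E
python3 - <<'E'
from h import *
for n in ["side","top"]:
    im=cv2.imread(f"pics/{n}0.png")
    for nm,lo,hi in [("green",(50,120,60),(80,255,255)),("red",(0,150,80),(8,255,255)),("yel",(22,120,120),(34,255,255)),("or",(8,150,120),(18,255,255))]:
        print(n,nm,[(b[0].tolist(),int(b[1])) for b in blobs(mask(im,lo,hi))])
    x0,y0=(200,120) if n=="side" else (140,60)
    cv2.imwrite(f"pics/{n}_c.png",cv2.resize(im[y0:y0+300,x0:x0+400],None,fx=2,fy=2,interpolation=cv2.INTER_CUBIC))
E
```

```text
side green [([272.8, 209.7], 95), ([310.3, 234.4], 103), ([293.4, 341.8], 99), ([420.3, 342.1], 94), ([375.2, 360.1], 152), ([327.2, 390.0], 87), ([373.7, 420.0], 165)]
side red [([348.0, 338.1], 85)]
side yel [([292.0, 239.0], 176), ([248.8, 281.4], 80), ([537.4, 367.2], 50)]
side or [([374.6, 174.9], 71), ([269.2, 196.3], 84), ([414.8, 357.5], 153), ([327.0, 407.2], 133)]
top green [([435.0, 139.8], 32), ([439.7, 215.5], 116), ([266.1, 228.7], 113), ([205.2, 243.6], 114), ([432.2, 265.8], 138), ([479.8, 304.8], 129), ([433.2, 324.4], 137), ([369.1, 321.1], 111)]
top red [([397.3, 272.5], 129)]
top yel [([240.6, 241.7], 434), ([264.8, 316.2], 143)]
top or [([617.5, 88.8], 28), ([617.3, 96.6], 29), ([618.8, 117.0], 55), ([627.2, 145.7], 190), ([300.5, 141.2], 166), ([631.0, 171.2], 216), ([625.9, 186.6], 15), ([632.6, 195.9], 121), ([156.2, 223.6], 191), ([431.4, 224.2], 122), ([629.2, 231.7], 64), ([424.1, 326.9], 114)]
```

View pics/side_c.png

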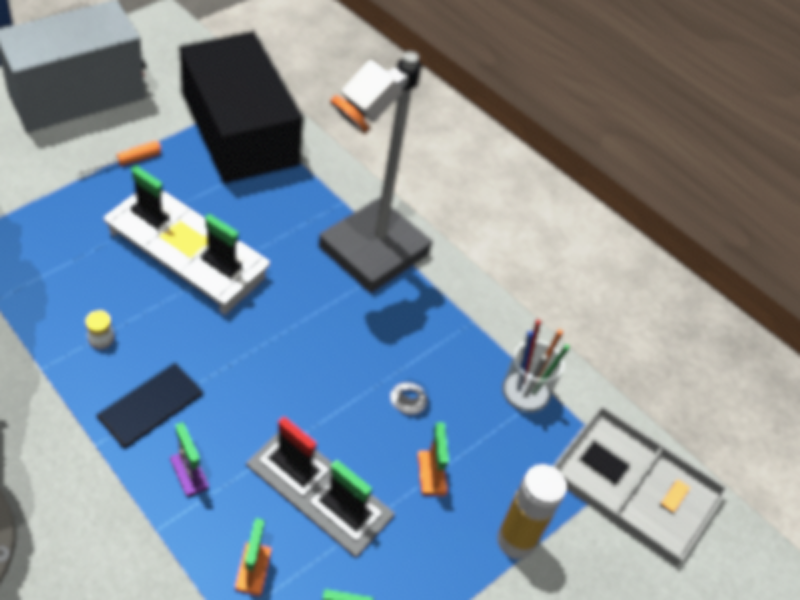

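View pics/top_c.png

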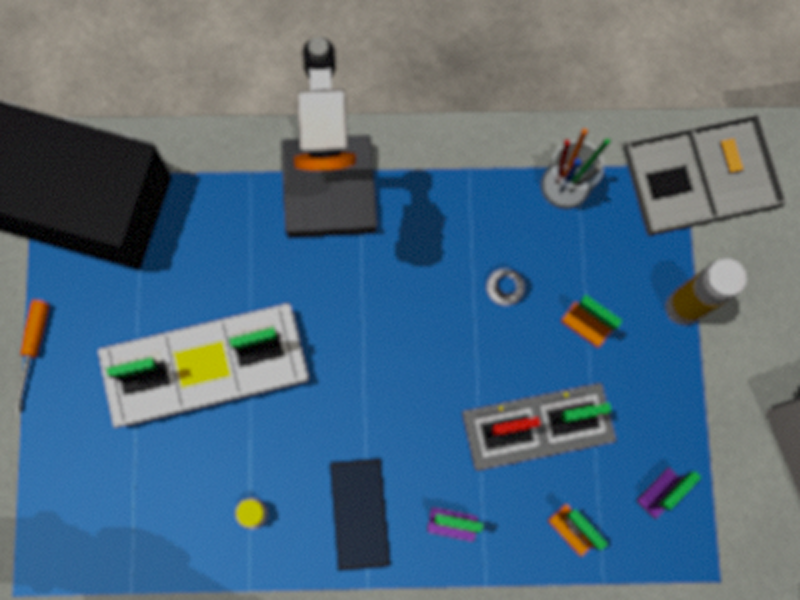

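Candidates for the repaired carrier (top image pixels): black-footed green in dock (432,266) is the match. Not it: orange-foot (436,220) and (429,323), purple-foot (369,321) and (477,305). The black-footed ones in the shelf row, (266,229) and (205,244), are bystanders. The red one is at (397,272).

Run:
```python
from h import *
s=vision.camera_info("side");t=vision.camera_info("top")
for nm,a,b in [("green",(375.2,360.1),(432.2,265.8)),("red",(348,338.1),(397.3,272.5)),("rowR",(310.3,234.4),(266.1,228.7)),("rowL",(272.8,209.7),(205.2,243.6)),("pad",(292,239),(240.6,241.7)),("jar",(248.8,281.4),(264.8,316.2)),("ring",(374.6,174.9),(300.5,141.2)),("cantop",(472,361),(501,199)),("post",(404,152),(299.5,87))]:
    print(nm,*tri([(s,a),(t,b)]))
p,R=pose();print(p,R)
c=vision.camera_info("wrist")["cam_to_world"]
print("cam in tool",R.T@(c[:3,3]-p),R.T@c[:3,:3])
```

```text
green [ 0.485  -0.2882  0.0879] [np.float64(0.0008180685922416413), np.float64(0.0008180685922416889)]
red [ 0.4685 -0.1954  0.0878] [np.float64(8.302922686183197e-05), np.float64(8.302922686186215e-05)]
rowR [0.585  0.1442 0.1215] [np.float64(0.00018948014577283617), np.float64(0.00018948014577289057)]
rowL [0.548  0.3    0.1233] [np.float64(0.0003572305624698632), np.float64(0.00035723056246970064)]
pad [0.5668 0.2228 0.039 ] [np.float64(9.423683433088273e-05), np.float64(9.423683433061536e-05)]
jar [0.3632 0.1563 0.04  ] [np.float64(0.00031441261033538415), np.float64(0.00031441261033543115)]
ring [0.7279 0.044  0.3626] [np.float64(0.0029822863292382658), np.float64(0.0029822863292384314)]
cantop [ 0.644  -0.4555  0.1623] [np.float64(0.0022199815192209386), np.float64(0.002219981519221178)]
post [0.8349 0.0447 0.3925] [np.float64(0.0005233390992608228), np.float64(0.0005233390992609966)]
[0.17   0.6528 0.2415] [[-0.9677  0.2521 -0.0002]
 [ 0.2521  0.9677 -0.0014]
 [-0.0001 -0.0014 -1.    ]]
cam in tool [ 0.0689  0.001  -0.1315] [[-0.0003 -0.9625 -0.2713]
 [ 1.     -0.0004  0.0002]
 [-0.0003 -0.2713  0.9625]]
```

Emit:
drive_tool(
  series=[
    [[-46.6,-32.3,0],0,1],
    [[-46.6,-32.3,0],0,1],
    [[-46.6,-32.3,0],0,1],
    [[-46.6,-32.3,0],0,1],
    [[-46.6,-32.3,0],0,1],
    [[-46.6,-32.3,0],0,1],
    [[-46.6,-32.3,0],0,1],
    [[-46.6,-32.3,0],0,1],
    [[-46.6,-32.3,0],0,1],
    [[-46.6,-32.3,0],0,1],
    [[0,0,0],-9.5,1],
    [[0,0,0],-9.5,1],
    [[0,0,0],-9.5,1],
    [[0,0,0],0,1],
  ],
)

```text
time: 1.9
ee_pos: [0.5395, 0.223, 0.2421]
ee_rot: [0.378, -3.118, -0.0]
contact_force: [0.4, 0.1, -0.6]
gripper_width: 1.003
```

Run:
```python
from h import *
p,R=pose();print(p,R)
i,im=snap("wrist","w1")
```

```text
[0.5395 0.223  0.2421] [[-0.9711 -0.2386 -0.0005]
 [-0.2386  0.9711 -0.    ]
 [ 0.0005  0.0001 -1.    ]]
```

View pics/w1.png

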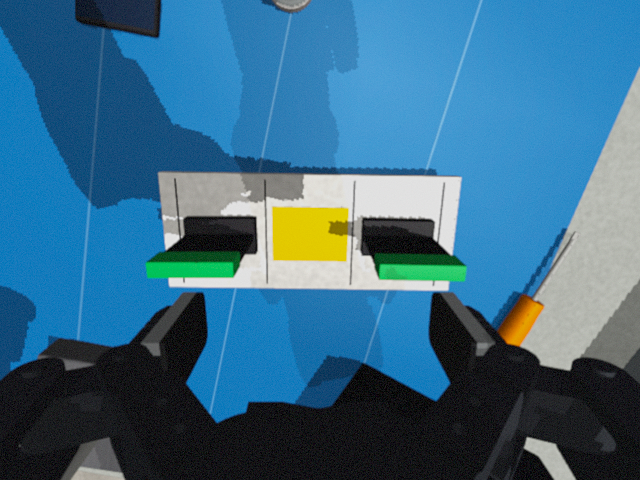

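Run:
```python
from h import *
im=cv2.imread("pics/w1.png")
cv2.imwrite("pics/w1c.png",cv2.convertScaleAbs(cv2.resize(im[165:295,140:480],None,fx=2.3,fy=2.3,interpolation=cv2.INTER_CUBIC),alpha=1.8,beta=20))
i=np.load("pics/w1.npy",allow_pickle=True).item()["i"]
m=mask(im,(22,150,120),(34,255,255)); 
c=max(cv2.findContours(m,0,2)[0],key=cv2.contourArea); r=cv2.minAreaRect(c);b=cv2.boxPoints(r);print(r)
P=onplane(i,b,.04);print(P,P.mean(0),np.linalg.norm(np.diff(P,axis=0),axis=1))
for k in range(2):
  d=P[k+1]-P[k];print(np.degrees(np.arctan2(d[1],d[0])))
g=mask(im,(50,120,60),(80,255,255))
for c in cv2.findContours(g,0,2)[0]:
  if cv2.contourArea(c)<300: continue
  b=cv2.boxPoints(cv2.minAreaRect(c)); print(b.tolist()); P=onplane(i,b,.134);print(P,P.mean(0));
```

```text
((309.7611999511719, 233.63201904296875), (74.47859191894531, 52.573123931884766), 1.0416266918182373)
[[0.5997 0.1944 0.04  ]
 [0.5499 0.1847 0.04  ]
 [0.535  0.2508 0.04  ]
 [0.5843 0.2631 0.04  ]] [0.5672 0.2233 0.04  ] [0.0507 0.0677 0.0508]
-169.08496802828998
102.72634886806378
[[374.26605224609375, 278.2201843261719], [375.04400634765625, 252.54676818847656], [465.56695556640625, 255.28988647460938], [464.78900146484375, 280.96331787109375]]
[[0.5608 0.2694 0.134 ]
 [0.5427 0.2647 0.134 ]
 [0.53   0.3247 0.134 ]
 [0.5478 0.3306 0.134 ]] [0.5453 0.2974 0.134 ]
[[146.0, 252.0], [239.0, 252.0], [239.0, 277.0], [146.0, 277.0]]
[[0.5792 0.1145 0.134 ]
 [0.5643 0.1753 0.134 ]
 [0.5821 0.1787 0.134 ]
 [0.5973 0.1166 0.134 ]] [0.5807 0.1463 0.134 ]
```

View pics/w1c.png

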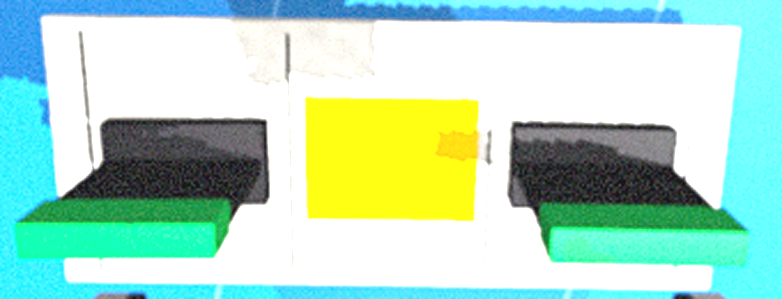

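Run:
```python
from h import *
print(ctrl.read_state()["joint_positions"])
```

```text
[-0.6056  0.3277  0.1346  1.7872 -0.0506  1.0304  1.3577]
```

Emit:
drive_tool(
  series=[
    [[-40,0,0],10.6,1],
    [[-20,0,0],10.6,1],
    [[0,0,0],10.6,1],
    [[0,0,0],10.6,1],
    [[0,0,0],10.6,1],
    [[0,0,0],10.6,1],
    [[0,0,0],10.6,1],
    [[0,0,0],10.6,1],
    [[0,0,0],10.6,1],
    [[0,0,0],10.6,1],
    [[0,0,0],10.6,1],
    [[0,0,0],10.6,1],
    [[0,0,0],10.6,1],
    [[0,0,0],10.6,1],
    [[0,0,0],10.6,1],
    [[0,0,0],10.6,1],
    [[0,0,0],10.4,1],
    [[0,0,0],0,1],
  ],
)

```text
time: 4.2
ee_pos: [0.5982, 0.2344, 0.2421]
ee_rot: [3.118, 0.38, -0.0]
contact_force: [0.9, -0.6, 0.3]
gripper_width: 0.999
```

Run:
```python
from h import *
p,R=pose();print(p,R,ctrl.read_state()["joint_positions"])
i,im=snap("wrist","w2")
```

```text
[0.5982 0.2344 0.2421] [[ 0.9708  0.24   -0.    ]
 [ 0.24   -0.9708 -0.0008]
 [-0.0002  0.0008 -1.    ]] [-1.0611  0.5501  0.8618  1.6789 -0.4542  1.1261 -1.4001]
```

View pics/w2.png

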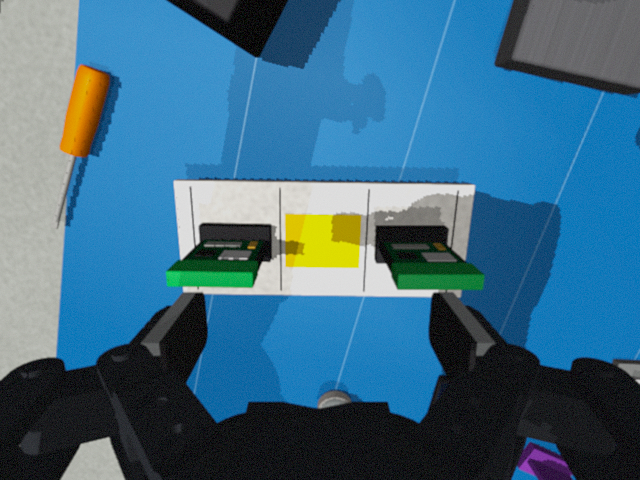

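Emit:
drive_tool(
  series=[
    [[-23.4,48.5,0],0,1],
    [[-23.4,48.5,0],0,1],
    [[-23.4,48.5,0],0,1],
    [[-23.4,48.5,0],0,1],
    [[-23.4,48.5,0],0,1],
    [[-23.4,48.5,0],0,1],
    [[-23.4,48.5,0],0,1],
    [[-23.4,48.5,0],0,1],
    [[-23.4,48.5,0],0,1],
    [[0,0,0],3.9,1],
    [[0,0,0],0,1],
  ],
)

```text
time: 5.62
ee_pos: [0.4986, -0.2409, 0.2423]
ee_rot: [-3.129, -0.275, -0.0]
contact_force: [-0.2, -0.2, -1.2]
gripper_width: 0.999
```

Run:
```python
from h import *
p,R=pose();print(p,R,ctrl.read_state()["joint_positions"])
i,im=snap("wrist","w3")
im=cv2.imread("pics/w2.png")
i=np.load("pics/w2.npy",allow_pickle=True).item()["i"]
m=mask(im,(22,150,90),(34,255,255)); 
c=max(cv2.findContours(m,0,2)[0],key=cv2.contourArea); r=cv2.minAreaRect(c);b=cv2.boxPoints(r);print(r)
P=onplane(i,b,.04);print(P,P.mean(0),np.linalg.norm(np.diff(P,axis=0),axis=1))
for k in range(2):
  d=P[k+1]-P[k];print(np.degrees(np.arctan2(d[1],d[0])))
```

```text
[ 0.4986 -0.2409  0.2423] [[ 0.9847  0.1745  0.0002]
 [ 0.1745 -0.9847  0.0002]
 [ 0.0002 -0.0001 -1.    ]] [-0.4011  0.4011  0.9627  1.8926 -0.38    1.044  -0.6749]
((322.38818359375, 240.49087524414062), (74.75286865234375, 52.06882858276367), 0.8550973534584045)
[[0.5346 0.2518 0.04  ]
 [0.5843 0.2621 0.04  ]
 [0.5996 0.1955 0.04  ]
 [0.5505 0.1826 0.04  ]] [0.5673 0.223  0.04  ] [0.0507 0.0683 0.0508]
11.6983260635005
-77.02231215038452
```

View pics/w3.png

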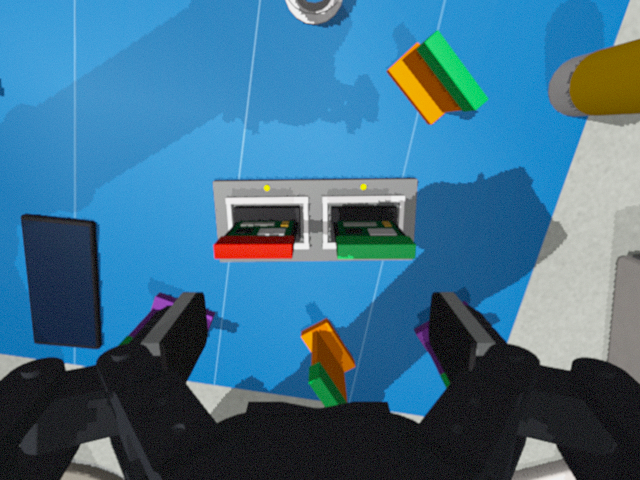

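```bash
cat >> h.py <<'E'
def rail(f,kind,ztop,near,box=None):
    # bottom image edge = top-edge of rail on tool -x side
    im=cv2.imread(f"pics/{f}.png");i=np.load(f"pics/{f}.npy",allow_pickle=True).item()["i"]
    m=mask(im,(50,100,50),(80,255,255)) if kind=="g" else (mask(im,(0,150,60),(8,255,255))|mask(im,(172,150,60),(180,255,255)))
    out=[]
    for c in cv2.findContours(m,0,2)[0]:
        if cv2.contourArea(c)<300: continue
        x,y,w,h=cv2.boundingRect(c)
        if np.hypot(x+w/2-near[0],y+h/2-near[1])>40: continue
        mm=np.zeros_like(m);cv2.drawContours(mm,[c],-1,255,-1)
        cols=np.arange(x+5,x+w-5); bot=np.array([np.nonzero(mm[:,q])[0].max()+.5 for q in cols])
        P=onplane(i,np.c_[cols,bot],ztop)
        k=np.polyfit(P[:,1],P[:,0],1); ang=-np.degrees(np.arctan(k[0]))
        rows=np.arange(y+h-10,y+h-2)
        L=np.median([np.nonzero(mm[r])[0].min()-.5 for r in rows]);Rr=np.median([np.nonzero(mm[r])[0].max()+.5 for r in rows])
        e=onplane(i,[[L,bot[0]],[Rr,bot[-1]]],ztop)
        out.append((ang,e,e.mean(0),np.linalg.norm(e[0]-e[1])))
    return out
E
python3 - <<'E'
from h import *
for nm,a in [("green",("w3","g",.104,(375,245))),("red",("w3","r",.104,(255,247))),("rowL w2",("w2","g",.134,(215,273))),("rowR w2",("w2","g",.134,(435,275)))]:
  for ang,e,m,l in rail(*a):
    y=np.radians(ang);print(nm,ang,"back edge mid",m,"len",l,"rail centre",m+.006*np.array([np.cos(y),np.sin(y),0]))
for nm,a in [("rowL w1",("w1","g",.134,(420,267))),("rowR w1",("w1","g",.134,(193,265)))]:
  for ang,e,m,l in rail(*a):
    y=np.radians(ang);print(nm,ang,m,"len",l,"rail centre",m-.006*np.array([np.cos(y),np.sin(y),0]))
# dock outline: white/grey
im=cv2.imread("pics/w3.png");cv2.imwrite("pics/w3c.png",cv2.resize(im[165:275,200:430],None,fx=3.4,fy=3.4,interpolation=cv2.INTER_CUBIC))
E
```

```text
green 11.042186865430475 back edge mid [ 0.4796 -0.2881  0.104 ] len 0.05954437665915542 rail centre [ 0.4855 -0.287   0.104 ]
red 10.16760993278277 back edge mid [ 0.4634 -0.1962  0.104 ] len 0.05923050108790546 rail centre [ 0.4693 -0.1951  0.104 ]
rowL w2 12.76948200759723 back edge mid [0.5445 0.2988 0.134 ] len 0.06012718904651621 rail centre [0.5504 0.3001 0.134 ]
rowR w2 12.95343084397252 back edge mid [0.581  0.1443 0.134 ] len 0.060551067152678884 rail centre [0.5869 0.1456 0.134 ]
rowL w1 12.330083793682384 [0.554  0.3011 0.134 ] len 0.060419637811192424 rail centre [0.5481 0.2998 0.134 ]
rowR w1 14.848093536435746 [0.5885 0.1464 0.134 ] len 0.061510496416014374 rail centre [0.5827 0.1448 0.134 ]
```

View pics/w3c.png

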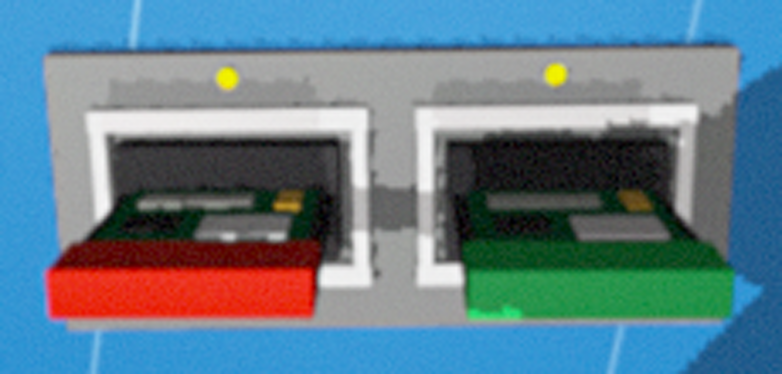

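Emit:
drive_tool(
  series=[
    [[-21,43.6,0],0,1],
    [[0,0,0],-10.5,1],
    [[0,0,0],-10.5,1],
    [[0,0,0],-10.5,1],
    [[0,0,0],-10.5,1],
    [[0,0,0],-10.5,1],
    [[0,0,0],-10.5,1],
    [[0,0,0],-10.5,0.6],
    [[0,0,0],-10.5,0.6],
    [[0,0,30],-6.5,0.6],
    [[0,0,45],0,0.6],
    [[0,0,0],0,0.6],
    [[0,0,0],0,0.6],
  ],
)

```text
time: 7.3
ee_pos: [0.4867, -0.2869, 0.1686]
ee_rot: [2.006, 2.416, 0.0]
contact_force: [0.7, 0.5, 0.6]
gripper_width: 0.597
```

Run:
```python
from h import *
p,R=pose();print(p,R,ctrl.read_state()["joint_positions"])
i,im=snap("wrist","w4")
```

```text
[ 0.4867 -0.2869  0.1686] [[-0.184   0.9829  0.0012]
 [ 0.9829  0.184  -0.0006]
 [-0.0009  0.0011 -1.    ]] [ 0.0088  0.4181  0.5307  1.9223 -0.2721  0.8705  0.8637]
```

View pics/w4.png

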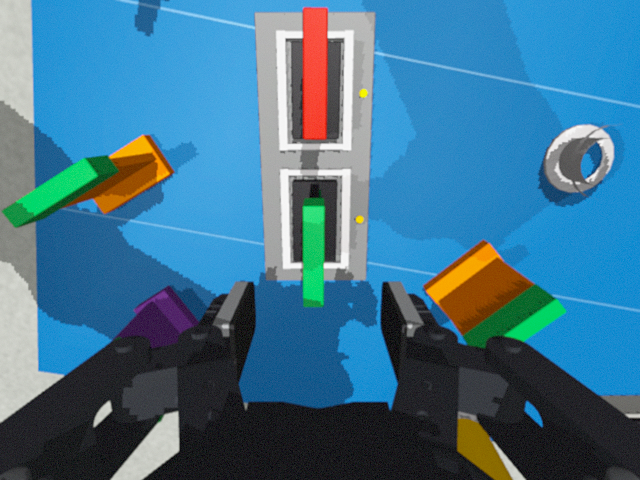

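```bash
cat >> h.py <<'E'
def railtop(f,kind,ztop,near):
    im=cv2.imread(f"pics/{f}.png");i=np.load(f"pics/{f}.npy",allow_pickle=True).item()["i"]
    m=mask(im,(50,100,50),(80,255,255)) if kind=="g" else (mask(im,(0,150,60),(8,255,255))|mask(im,(172,150,60),(180,255,255)))
    for c in cv2.findContours(m,0,2)[0]:
        if cv2.contourArea(c)<300: continue
        x,y,w,h=cv2.boundingRect(c)
        if np.hypot(x+w/2-near[0],y+h/2-near[1])>40: continue
        r=cv2.minAreaRect(c);b=cv2.boxPoints(r);P=onplane(i,b,ztop)
        e=[np.linalg.norm(P[1]-P[0]),np.linalg.norm(P[2]-P[1])]
        d=(P[1]-P[0]) if e[0]>e[1] else (P[2]-P[1])
        return P.mean(0),np.degrees(np.arctan2(d[1],d[0]))%180,e
E
python3 - <<'E'
from h import *
p,R=pose()
for a in [("w4","g",.104,(313,250)),("w4","r",.104,(315,75))]:
  c,an,e=railtop(*a);print(c,an-90,e,"tool frame offs",R.T@(c-p), "tool x yaw",np.degrees(np.arctan2(R[1,0],R[0,0])))
E
```

```text
[ 0.4841 -0.2832  0.104 ] 9.933153352456301 [np.float64(0.0673340664039198), np.float64(0.012140010656179055)] tool frame offs [ 0.0046 -0.0023  0.065 ] tool x yaw 100.57540620245541
[ 0.4684 -0.1953  0.104 ] 10.97975188277644 [np.float64(0.01162504938501386), np.float64(0.05904105752466917)] tool frame offs [ 0.0939 -0.0016  0.0649] tool x yaw 100.57540620245541
```

Emit:
drive_tool(
  series=[
    [[0,-2,30],0,0.6],
    [[0,0,30],0,0.6],
    [[0,0,21],0,0.6],
    [[0,0,0],0,0.6],
    [[0,0,0],0,0],
    [[0,0,0],0,0],
    [[0,0,0],0,0],
    [[0,0,0],0,0],
    [[0,0,0],0,0],
    [[0,0,0],0,0],
  ],
  grip_force=50,
)

```text
time: 8.6
ee_pos: [0.4846, -0.2878, 0.0877]
ee_rot: [2.008, 2.414, 0.001]
contact_force: [-1.8, 1.0, 8.0]
gripper_width: 0.13
```

Run:
```python
from h import *
p,R=pose();print(p,np.degrees(np.arctan2(R[1,0],R[0,0])))
i,im=snap("wrist","w5")
```

```text
[ 0.4846 -0.2878  0.0877] 100.4963887331852
```

View pics/w5.png

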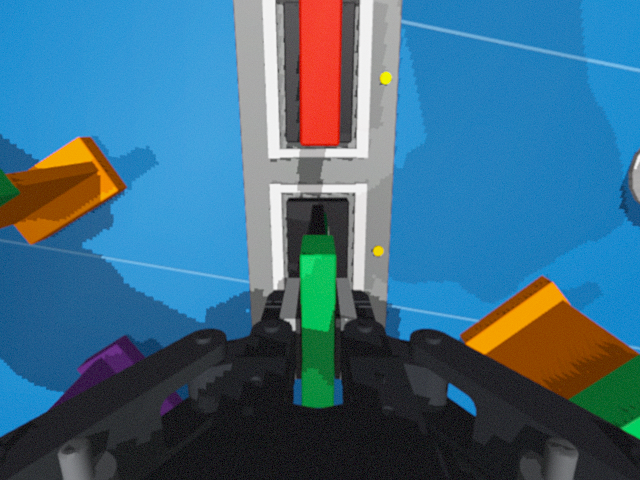

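Run:
```python
from h import *
p,R=pose()
i=np.load("pics/w5.npy",allow_pickle=True).item()["i"]
for z,r in [(.104,253),(.080,236)]:
  P=onplane(i,[(318,r)],z)[0];print(R.T@(P-p))
```

```text
[ 0.0303  0.0003 -0.0163]
[0.0291 0.0004 0.0077]
```

Emit:
drive_tool(
  series=[
    [[0,0,-30],0,0],
    [[0,0,-50],0,0],
    [[0,0,-50],0,0],
    [[0,0,0],0,0],
  ],
)

```text
time: 9.15
ee_pos: [0.4859, -0.2888, 0.2205]
ee_rot: [2.004, 2.409, 0.005]
contact_force: [-0.6, -0.3, -1.5]
gripper_width: 0.137
```

Run:
```python
from h import *
p,R=pose();print(p,R)
i,im=snap("wrist","w6")
```

```text
[ 0.4859 -0.2888  0.2205] [[-0.1819  0.9833  0.0078]
 [ 0.9833  0.1819 -0.0026]
 [-0.004   0.0072 -1.    ]]
```

View pics/w6.png

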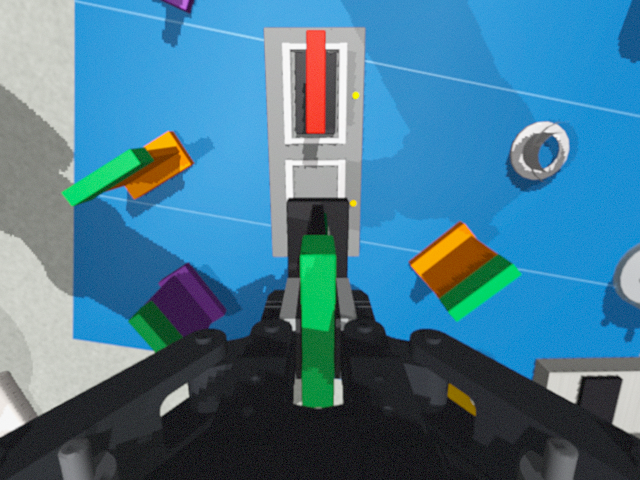

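Emit:
drive_tool(
  series=[
    [[25,9,-10],0,0],
    [[48.8,17.3,-10],0,0],
    [[48.8,17.3,-10],0,0],
    [[48.8,17.3,0],0,0],
    [[48.8,17.3,0],0,0],
    [[48.8,17.3,0],0,0],
    [[48.8,17.3,0],0,0],
    [[48.8,17.3,0],0,0],
    [[48.8,17.3,0],0,0],
    [[48.8,17.3,0],0,0],
    [[24,8.3,0],-2.6,0],
    [[0,0,0],0,0],
    [[0,0,0],0,0],
    [[0,0,0],0,0],
  ],
)

```text
time: 10.95
ee_pos: [0.5651, 0.222, 0.2462]
ee_rot: [1.957, 2.457, -0.001]
contact_force: [-0.9, 0.1, -1.3]
gripper_width: 0.129
```

Run:
```python
from h import *
p,R=pose();print(p,R,np.degrees(np.arctan2(R[1,0],R[0,0])))
i,im=snap("wrist","w7")
i,im=snap("side","s7")
print(R.T@(np.array([.567,.2226,.1177])-p))
```

```text
[0.5651 0.222  0.2462] [[-0.2238  0.9746 -0.0003]
 [ 0.9746  0.2238 -0.0007]
 [-0.0006 -0.0004 -1.    ]] 102.93154586735909
[0.0002 0.0021 0.1285]
```

View pics/w7.png

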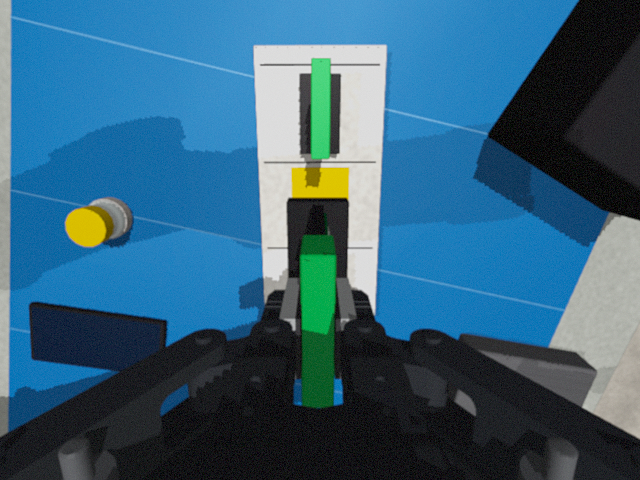

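Run:
```python
from h import *
p,R=pose()
c,an,e=railtop("w7","g",.134,(320,108));print(c,an-90,e,R.T@(c-p))
im=cv2.imread("pics/w7.png");i=np.load("pics/w7.npy",allow_pickle=True).item()["i"]
g=cv2.cvtColor(im,cv2.COLOR_BGR2HSV); w=cv2.inRange(g,(0,0,130),(180,60,255))
# shelf side edges at rows 60..260
L=[];Rr=[]
for r in range(70,270,5):
    row=g[r]; blue=(row[:,0]>95)&(row[:,0]<120)&(row[:,1]>120)
    # from x=300 outwards
    L.append((max(np.nonzero(blue[:300])[0]),r)); Rr.append((340+min(np.nonzero(blue[345:])[0])+5,r))
for E_ in (L,Rr):
    P=onplane(i,E_,.04);Q=(P-p)@R
    k=np.polyfit(Q[:,0],Q[:,1],1);res=Q[:,1]-np.polyval(k,Q[:,0]);ok=abs(res)<.002;k=np.polyfit(Q[ok,0],Q[ok,1],1)
    print("edge in tool: slope deg",np.degrees(np.arctan(k[0])),"y at 0",k[1], "y@80",np.polyval(k,.08))
m=mask(im,(22,150,90),(34,255,255));b=[x for x in blobs(m,200)];print(b)
for q in b: print(onplane(i,[q[0]],.04)@R-p@R)
```

```text
[0.5491 0.3004 0.134 ] 11.804140773898169 [np.float64(0.058747636364269266), np.float64(0.012327213382855681)] [0.0793 0.0018 0.1124]
edge in tool: slope deg 0.04588136067491707 y at 0 -0.05417589818427484 y@80 -0.0541118357058557
edge in tool: slope deg -0.07522775142907435 y at 0 0.057833542437592374 y@80 0.057728504621129564
[(array([319.7, 182.5]), np.int32(1689), array([292, 168,  57,  32], dtype=int32)), (array([ 88.8, 225.4]), np.int32(1445), array([ 66, 206,  48,  40], dtype=int32))]
[[0.0209 0.002  0.2064]]
[[-0.0189 -0.213   0.2064]]
```

Emit:
drive_tool(
  series=[
    [[-0.3,1.7,35],0,0],
    [[0,0,40],0,0],
    [[0,0,30],0,0],
    [[0,0,15],0,0],
    [[0,0,6],0,0],
    [[0,0,1],0,0],
    [[0,0,0],0,0],
    [[0,0,0],0,0],
  ],
)

```text
time: 12.05
ee_pos: [0.5671, 0.2246, 0.1201]
ee_rot: [1.953, 2.46, 0.002]
contact_force: [0.0, 0.3, -1.8]
gripper_width: 0.132
```

Run:
```python
from h import *
p,R=pose();print(p,np.degrees(np.arctan2(R[1,0],R[0,0])),ctrl.read_state()["contact_force"])
i,im=snap("side","s8");cv2.imwrite("pics/s8c.png",cv2.resize(im[170:300,220:360],None,fx=4,fy=4,interpolation=cv2.INTER_CUBIC))
snap("wrist","w8")
```

```text
[0.5671 0.2246 0.1201] 103.10101692290688 [ 0.0355  0.3284 -1.8053]
```

View pics/w8.png

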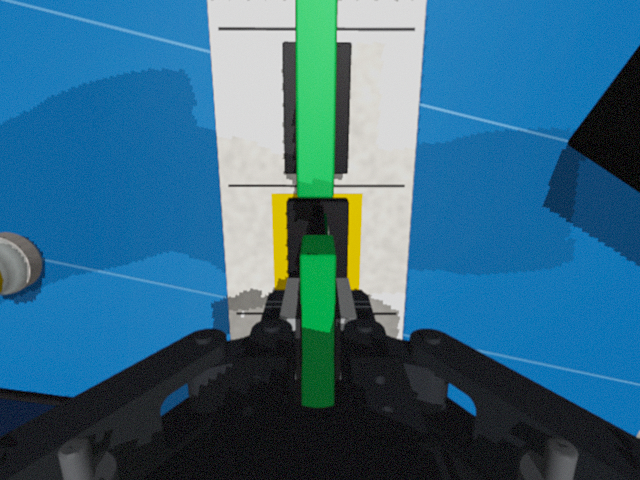

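View pics/s8c.png

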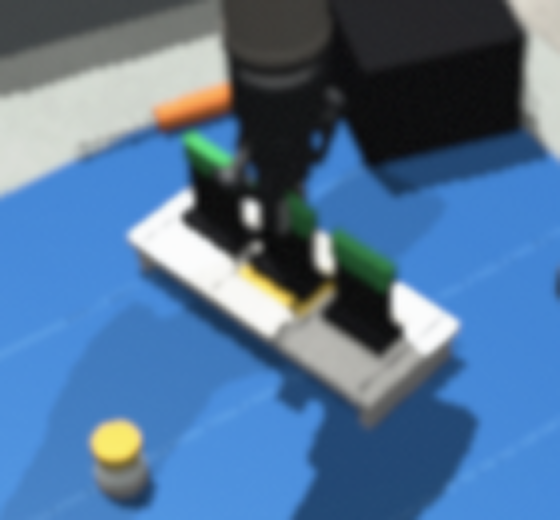

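Run:
```python
from h import *
p,R=pose();i=np.load("pics/w8.npy",allow_pickle=True).item()["i"]
im=cv2.imread("pics/w8.png");m=mask(im,(20,150,90),(34,255,255))
for r in (220,240,260): 
    c=np.nonzero(m[r,200:420])[0]+200; print((onplane(i,[(c.min(),r),(c.max(),r)],.04)-p)@R)
g=im[:,:,1].astype(int)
for r in (220,240): print(r,im[r,268:296,2],im[r,340:368,2])
r0=[np.nonzero(m[150:250,c])[0].min()+150 for c in (278,283,355,359)];print(r0,(onplane(i,[(278,r0[0]-.5),(359,r0[3]-.5)],.04)-p)@R)
for px in [(287.5,220),(348.5,220),(287.5,240),(348.5,240),(318,198)]: print((onplane(i,[px],.0545)-p)@R)
c,an,e=railtop("w8","g",.134,(315,98)) or (0,0,0);print(an-90,(c-p)@R)
```

```text
[[ 0.0178 -0.0255  0.0798]
 [ 0.0178  0.0252  0.0798]]
[[ 0.0057 -0.0253  0.0798]
 [ 0.0056  0.0255  0.0798]]
[[-0.0069 -0.0257  0.0798]
 [-0.0069  0.0253  0.0798]]
220 [211 210 212 214 217 217 218 218 216 220 217 216 218 217 215 220 220 219
 174  91  30  33  37  27  41  36  20  16] [ 30  48  41  40  37  32  34  43 138 213 219 219 218 218 218 220 218 217
 218 218 221 219 218 216 218 217 218 216]
240 [210 208 210 209 214 217 217 219 218 219 217 215 217 218 217 219 218 217
 173  86  30  35  33  31  33  40  29  37] [ 29  42  32  35  37  34  37  93 184 215 218 220 219 218 217 219 217 218
 217 219 216 210 209 210 209 212 217 216]
[np.int64(194), np.int64(194), np.int64(194), np.int64(194)] [[ 0.0334 -0.0221  0.0798]
 [ 0.0333  0.0241  0.0799]]
[[ 0.0214 -0.0159  0.0653]]
[[0.0213 0.0172 0.0653]]
[[ 0.01   -0.0161  0.0653]]
[[0.01   0.0175 0.0653]]
[[0.0334 0.0007 0.0653]]
13.857412657672825 [ 0.0758 -0.0002 -0.0142]
```

Emit:
drive_tool(
  series=[
    [[-0.7,-0.5,1],0,0],
    [[0,0,0.8],0,0],
    [[0,0,0.6],0,0],
    [[0,0,0],0,0],
    [[0,0,0],0,0],
  ],
)

```text
time: 12.78
ee_pos: [0.5664, 0.2235, 0.1178]
ee_rot: [-1.954, -2.46, -0.0]
contact_force: [-2.2, -1.1, 6.7]
gripper_width: 0.132
```

Emit:
drive_tool(
  series=[
    [[0,0,-0.5],0,0.15],
    [[0,0,0],0,0.2],
    [[0,0,0],0,0.3],
    [[0,0,0],0,0.5],
    [[0,0,0],0,0.6],
    [[0,0,0],0,0.6],
    [[0,0,-20],0,0.6],
    [[0,0,-40],0,0.6],
    [[0,0,-50],0,0.6],
    [[0,0,-30],0,0.6],
    [[0,0,0],0,0.6],
    [[0,0,0],0,0.6],
  ],
)

```text
time: 14.28
ee_pos: [0.5657, 0.2234, 0.2566]
ee_rot: [-1.953, -2.46, 0.002]
contact_force: [0.3, -0.7, -0.5]
gripper_width: 0.599
```

Run:
```python
from h import *
p,R=pose();print(p,np.degrees(np.arctan2(R[1,0],R[0,0])))
snap("wrist","w9")
```

```text
[0.5657 0.2234 0.2566] 103.10972390091787
```

View pics/w9.png

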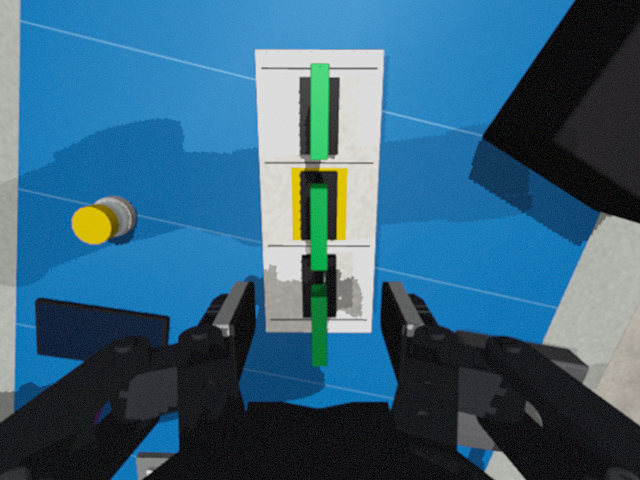

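Run:
```python
from h import *
p,R=pose()
im=cv2.imread("pics/w9.png");i=np.load("pics/w9.npy",allow_pickle=True).item()["i"]
m=mask(im,(50,100,50),(80,255,255))
for c in cv2.findContours(m,0,2)[0]:
    if cv2.contourArea(c)<300: continue
    x,y,w,h=cv2.boundingRect(c);print(x,y,w,h)
    mm=np.zeros_like(m);cv2.drawContours(mm,[c],-1,255,-1)
    rows=np.arange(y+6,y+h-6);pt=np.array([(np.nonzero(mm[r])[0].mean(),r) for r in rows])
    Q=(onplane(i,pt,.134)-p)@R;k=np.polyfit(Q[:,0],Q[:,1],1);e=(onplane(i,[(x+w/2,y-.5),(x+w/2,y+h-.5)],.134)-p)@R
    print("slope",np.degrees(k[0]),"mid y",Q[:,1].mean(),"ends x",e[:,0])
```

```text
310 282 18 84
slope -0.27636793377095104 mid y 0.0014152002487528676 ends x [-0.0389 -0.1099]
309 183 19 89
slope -0.151315560011418 mid y 0.001265445444190966 ends x [ 0.0337 -0.0311]
309 64 21 96
slope 0.8307827862477685 mid y 0.0016582639969607528 ends x [0.1082 0.0491]
```

Emit:
drive_tool(
  series=[
    [[0,0,-50],0,0.6],
    [[-25.6,-17.3,-40],0,0.6],
    [[-25.6,-17.3,-40],0,0.6],
    [[-25.6,-17.3,-40],0,0.6],
    [[-25.6,-17.3,-40],0,0.6],
    [[-25.6,-17.3,-35],0,0.6],
    [[-25.6,-17.3,0],0,0.6],
    [[0,0,0],-10,0.6],
    [[0,0,0],-10,0.6],
    [[0,0,0],-10,0.6],
    [[0,0,0],-10,1],
    [[0,0,0],-10,1],
    [[0,0,0],-10,1],
    [[0,0,0],-10,1],
    [[0,0,0],-10,1],
    [[0,0,0],0,1],
  ],
)

```text
time: 16.32
ee_pos: [0.4996, 0.0503, 0.5006]
ee_rot: [0.082, -3.138, 0.002]
contact_force: [1.0, 0.6, -0.2]
gripper_width: 1.002
```

Run:
```python
from h import *
p,R=pose();print(p,R,ctrl.read_state()["joint_positions"])
snap("wrist","w10")
```

```text
[0.4996 0.0503 0.5006] [[-0.9986 -0.0525 -0.003 ]
 [-0.0525  0.9986 -0.0011]
 [ 0.003  -0.001  -1.    ]] [-0.6539  0.0302  0.4491  1.57   -0.0126  1.5475  1.4188]
```

View pics/w10.png

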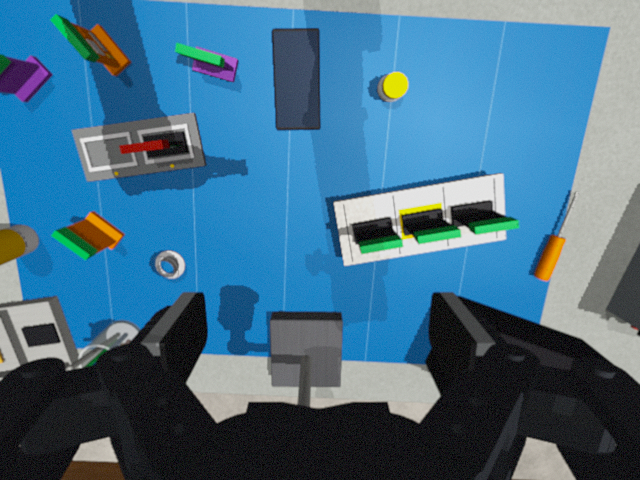

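Emit:
drive_tool(
  series=[
    [[-38,-32,0],10,1],
    [[-38,-32,0],10,1],
    [[0,0,0],10,1],
    [[0,0,0],10,1],
    [[0,0,0],10,1],
    [[0,0,0],10,1],
    [[0,0,0],10,1],
    [[0,0,0],10,1],
    [[0,0,0],10,1],
    [[0,0,0],0,1],
    [[0,0,0],0,1],
  ],
)

```text
time: 17.75
ee_pos: [0.5735, -0.0157, 0.502]
ee_rot: [-2.158, -2.283, 0.001]
contact_force: [-0.3, -0.0, 1.2]
gripper_width: 1.004
```

Run:
```python
from h import *
p,R=pose();print(p,R,ctrl.read_state()["joint_positions"])
snap("wrist","w11")
```

```text
[ 0.5735 -0.0157  0.502 ] [[-0.0562  0.9984 -0.0007]
 [ 0.9984  0.0562 -0.0001]
 [-0.0001 -0.0007 -1.    ]] [-0.661   0.2     0.7253  1.4293 -0.132   1.5625  0.1117]
```

View pics/w11.png

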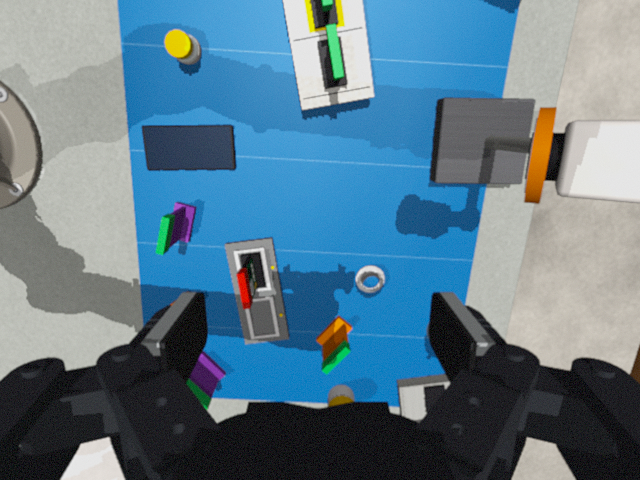

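Run:
```python
from h import *
im=cv2.imread("pics/w11.png")
cv2.imwrite("pics/w11c.png",cv2.resize(im[90:220,490:640],None,fx=4.5,fy=4.5,interpolation=cv2.INTER_CUBIC))
i=np.load("pics/w11.npy",allow_pickle=True).item()["i"]
m=mask(im,(5,150,80),(20,255,255))
c=max(cv2.findContours(m[:,500:],0,2)[0],key=cv2.contourArea)+[500,0]
r=cv2.minAreaRect(c);print(r,cv2.boxPoints(r),cv2.boundingRect(c))
T=i["cam_to_world"];print(T)
for z in (.35,.36): 
  b=cv2.boxPoints(r);print(onplane(i,b,z))
for row in range(105,208,6):
  q=np.nonzero(m[row,500:])[0]
  if len(q):print(row,q.min()+500,q.max()+500)
```

```text
((540.337890625, 154.47299194335938), (18.577085494995117, 96.50220489501953), 9.462322235107422) [[523.2433 200.5406]
 [539.1082 105.3514]
 [557.4325 108.4054]
 [541.5676 203.5946]] (525, 108, 31, 95)
[[ 0.9984  0.0537  0.0152  0.5697]
 [ 0.0558 -0.9612 -0.2702  0.0537]
 [ 0.0001  0.2706 -0.9627  0.6335]
 [ 0.      0.      0.      1.    ]]
[[0.7304 0.0086 0.35  ]
 [0.7275 0.0777 0.35  ]
 [0.741  0.0764 0.35  ]
 [0.7449 0.007  0.35  ]]
[[0.7247 0.0102 0.36  ]
 [0.7219 0.0769 0.36  ]
 [0.735  0.0756 0.36  ]
 [0.7387 0.0086 0.36  ]]
111 540 555
117 538 554
123 537 553
129 536 552
135 535 553
141 534 552
147 533 550
153 532 549
159 531 549
165 530 547
171 529 546
177 528 545
183 527 542
189 526 541
195 526 540
201 526 538
```

View pics/w11c.png

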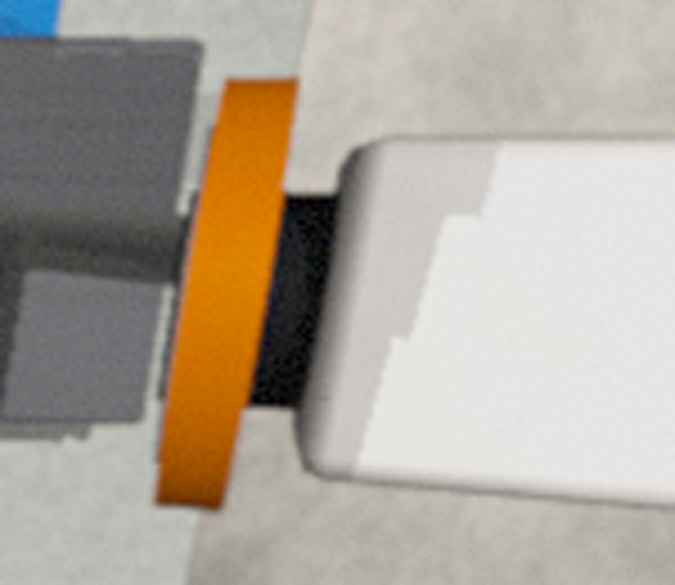

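Run:
```python
from h import *
i=np.load("pics/w11.npy",allow_pickle=True).item()["i"]
f=[(541.1,107.3),(524.9,202.2)];b=[(556.2,107.3),(539.3,202.9)]
for z in (.35,.355,.36,.365):
  for e in (f,b):
    P=onplane(i,e,z);d=P[0]-P[1];print(z,P.mean(0),np.linalg.norm(d),np.degrees(np.arctan2(-d[0],d[1])))
s=vision.camera_info("side");t=vision.camera_info("top")
for n in ("side","top"):
    im=cv2.imread(f"pics/{n}0.png");x0,y0=(340,130) if n=="side" else (270,70)
    cv2.imwrite(f"pics/{n}_l.png",cv2.resize(im[y0:y0+90,x0:x0+100],None,fx=8,fy=6.6,interpolation=cv2.INTER_CUBIC))
c=[np.mean(f,0),np.mean(b,0)]
for q in c: print(tri([(i,q),(s,(374.6,174.9))]),tri([(i,q),(t,(300.5,141.2))]),tri([(i,q),(s,(374.6,174.9)),(t,(300.5,141.2))]))
```

```text
0.35 [0.7306 0.0419 0.35  ] 0.06918330053502617 2.2625485222277675
0.35 [0.7415 0.0423 0.35  ] 0.06970601901137799 2.5305484286068234
0.355 [0.7277 0.0421 0.355 ] 0.06796306580944375 2.262548522227721
0.355 [0.7385 0.0425 0.355 ] 0.06847656473090856 2.5305484286067874
0.36 [0.7249 0.0423 0.36  ] 0.06674283108386132 2.262548522227768
0.36 [0.7354 0.0427 0.36  ] 0.0672471104504391 2.53054842860675
0.365 [0.722  0.0426 0.365 ] 0.0655225963582789 2.26254852222772
0.365 [0.7324 0.0429 0.365 ] 0.06601765616996969 2.5305484286067115
(array([0.7269, 0.0428, 0.3629]), [np.float64(0.0033106630470483528), np.float64(0.0033106630470485215)]) (array([0.7262, 0.0444, 0.3585]), [np.float64(0.001061014645754225), np.float64(0.0010610146457542126)]) (array([0.7266, 0.0437, 0.3623]), [np.float64(0.002625434624466459), np.float64(0.004149754152985406), np.float64(0.0020314952806182143)])
(array([0.7329, 0.0441, 0.3621]), [np.float64(0.001052230018207043), np.float64(0.0010522300182070057)]) (array([0.7089, 0.0447, 0.4032]), [np.float64(0.0007108375027755779), np.float64(0.00071083750277565)]) (array([0.7292, 0.044 , 0.3638]), [np.float64(0.003340602755957187), np.float64(0.0017819626478932482), np.float64(0.0045098269293776805)])
```

View pics/side_l.png

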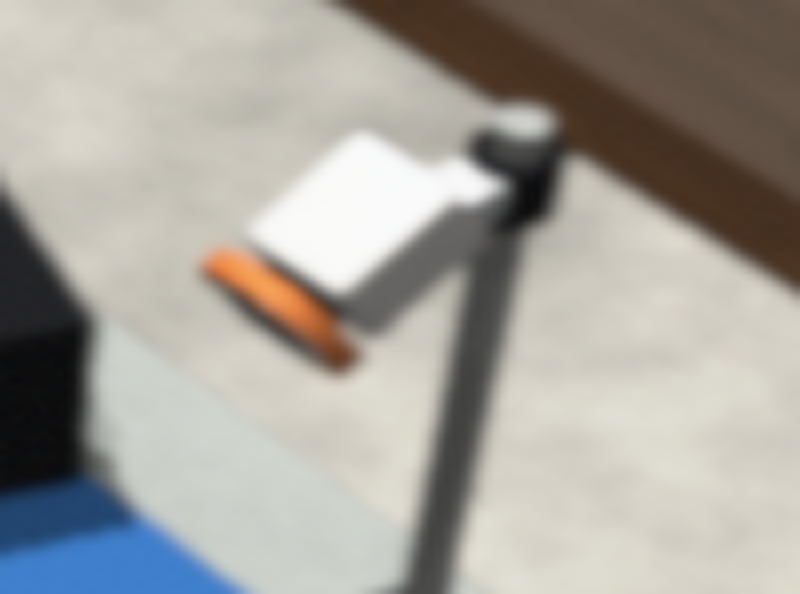

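View pics/top_l.png

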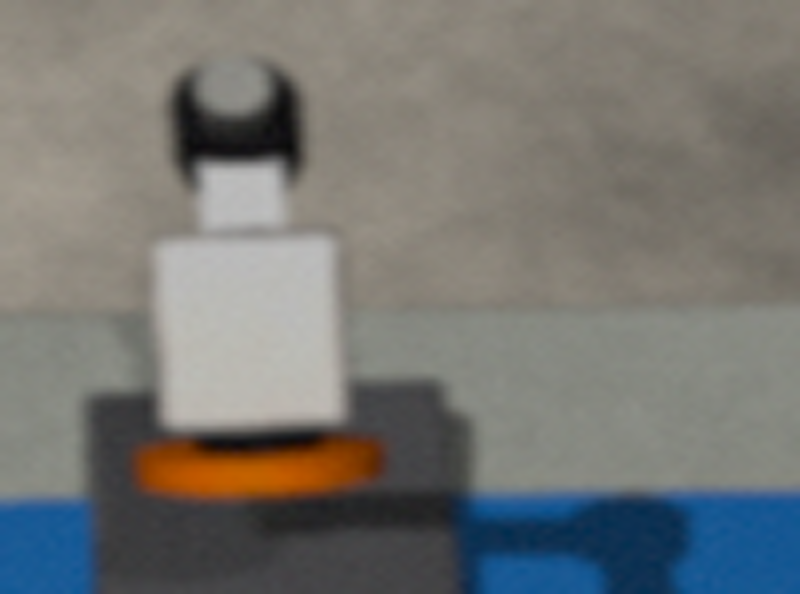

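Emit:
drive_tool(
  series=[
    [[-8,42,0],0,1],
    [[-8,42,0],0,1],
    [[0,0,0],0,1],
    [[0,0,0],0,1],
  ],
)

```text
time: 18.3
ee_pos: [0.6581, -0.0277, 0.5022]
ee_rot: [-2.161, -2.28, 0.001]
contact_force: [-0.8, 0.1, 0.5]
gripper_width: 0.999
```

Run:
```python
from h import *
p,R=pose();print(p,R,ctrl.read_state()["joint_positions"])
i,im=snap("wrist","w12")
cv2.imwrite("pics/w12c.png",cv2.resize(im[60:240,400:640],None,fx=3.3,fy=3.3,interpolation=cv2.INTER_CUBIC))
```

```text
[ 0.6581 -0.0277  0.5022] [[-0.0539  0.9985 -0.0007]
 [ 0.9985  0.0539 -0.0004]
 [-0.0004 -0.0007 -1.    ]] [-0.522   0.3996  0.7382  1.2159 -0.2647  1.6218  0.2158]
```

View pics/w12c.png

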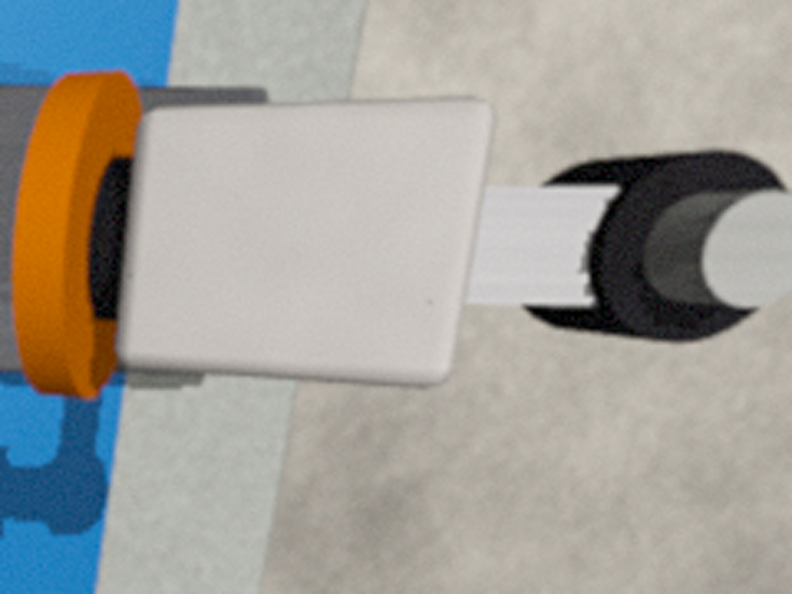

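Run:
```python
from h import *
from scipy.optimize import brentq
def yaw_y(i,a,b):
    o,v=ray(i,[a,b]);n=np.cross(v[0],v[1]);y=np.cross(n,[0,0,1.]);y*=np.sign(y[1]);return np.degrees(np.arctan2(-y[0],y[1]))
def yaw_x(i,a,b):
    o,v=ray(i,[a,b]);n=np.cross(v[0],v[1]);f=lambda t:n@[np.cos(np.pi/6)*np.cos(t),np.cos(np.pi/6)*np.sin(t),.5]
    return np.degrees(brentq(f,-.5,.5))
def px(c): return (400+(c[0]+.5)/3.3-.5,60+(c[1]+.5)/3.3-.5)
im=cv2.imread("pics/w12.png");i=np.load("pics/w12.npy",allow_pickle=True).item()["i"]
up=cv2.resize(im[60:240,400:640],None,fx=3.3,fy=3.3,interpolation=cv2.INTER_CUBIC)
g=cv2.cvtColor(up,cv2.COLOR_BGR2GRAY).astype(float);g=cv2.GaussianBlur(g,(0,0),2)
gx=cv2.Sobel(g,cv2.CV_64F,1,0);gy=cv2.Sobel(g,cv2.CV_64F,0,1)
def fitv(a,b,half=9): # near-vertical edge from a to b: subsample strongest gx
    P=[]
    for y in range(a[1],b[1],2):
        x=a[0]+(b[0]-a[0])*(y-a[1])/(b[1]-a[1]);xs=np.arange(int(x)-half,int(x)+half+1);P.append((xs[np.argmax(abs(gx[y,xs]))],y))
    P=np.array(P,float);k=np.polyfit(P[:,1],P[:,0],1);r=P[:,0]-np.polyval(k,P[:,1]);ok=abs(r)<3;k=np.polyfit(P[ok,1],P[ok,0],1);print("res",r[ok].std(),ok.mean())
    return (np.polyval(k,a[1]),a[1]),(np.polyval(k,b[1]),b[1])
def fith(a,b,half=9):
    P=[]
    for x in range(a[0],b[0],2):
        y=a[1]+(b[1]-a[1])*(x-a[0])/(b[0]-a[0]);ys=np.arange(int(y)-half,int(y)+half+1);P.append((x,ys[np.argmax(abs(gy[ys,x]))]))
    P=np.array(P,float);k=np.polyfit(P[:,0],P[:,1],1);r=P[:,1]-np.polyval(k,P[:,0]);ok=abs(r)<3;k=np.polyfit(P[ok,0],P[ok,1],1);print("res",r[ok].std(),ok.mean())
    return (a[0],np.polyval(k,a[0])),(b[0],np.polyval(k,b[0]))
for nm,e in [("rear",fitv((489,125),(455,360))),("front",fitv((138,145),(125,340)))]:
    print(nm,e,yaw_y(i,px(e[0]),px(e[1])))
for nm,e in [("top",fith((170,108),(470,101))),("bot",fith((150,366),(425,382)))]:
    print(nm,e,yaw_x(i,px(e[0]),px(e[1])))
i1=np.load("pics/w11.npy",allow_pickle=True).item()["i"]
print("ring w11",yaw_y(i1,(541.1,107.3),(524.9,202.2)),yaw_y(i1,(556.2,107.3),(539.3,202.9)))
print("ring ends w12",yaw_y(i,px((70,75)),px((42,388))),yaw_y(i,px((128,72)),px((88,398))))
e=fith((495,188),(580,187));e2=fith((480,302),(580,304));print("arm",yaw_x(i,px(e[0]),px(e[1])),e,e2)
# top camera: box edges
```

```text
res 0.6792593740080507 0.9067796610169492
res 0.9315301949980885 0.9489795918367347
rear ((np.float64(489.5735262670183), 125), (np.float64(449.8885393243864), 360)) 2.50303625639168
front ((np.float64(133.89116011657862), 145), (np.float64(116.00941979250591), 340)) 2.674113812030154
res 1.653472654251381 0.76
res 1.6918415564075253 0.7536231884057971
top ((170, np.float64(108.36767680994632)), (470, np.float64(93.86244549344693))) 3.268018730734755
bot ((150, np.float64(367.7698006523342)), (425, np.float64(390.71316405855515))) 1.0659639755836674
ring w11 2.2625485222278217 2.530548428606759
ring ends w12 1.9172851392254249 0.6111437640603641
res 0.9320278658763628 1.0
res 0.7138270796487457 1.0
arm 3.3268438018967585 ((495, np.float64(186.70824524312897)), (580, np.float64(185.18076109936572))) ((480, np.float64(303.5623529411763)), (580, np.float64(306.9044897959182)))
```

Run:
```python
from h import *
def px(c): return (400+(c[0]+.5)/3.3-.5,60+(c[1]+.5)/3.3-.5)
i1=np.load("pics/w11.npy",allow_pickle=True).item()["i"];i2=np.load("pics/w12.npy",allow_pickle=True).item()["i"]
s=vision.camera_info("side")
A=[((541.1,107.3),px((70,75))),((524.9,202.2),px((42,388))),((556.2,107.3),px((128,72))),((539.3,202.9),px((88,398)))]
for a,b in A: print(tri([(i1,a),(i2,b)]))
# disc ends with known 68 mm width, w12
for n,i,e in [("w12f",i2,(A[0][1],A[1][1])),("w12b",i2,(A[2][1],A[3][1])),("w11f",i1,(A[0][0],A[1][0])),("w11b",i1,(A[2][0],A[3][0]))]:
    o=i["cam_to_world"][2,3]; P=onplane(i,e,.35);l=np.linalg.norm(P[0]-P[1]); z=o-(o-.35)*.068/l; P=onplane(i,e,z);print(n,z,P.mean(0))
# side view ring front ends
L=(340+205/8,130+268/6.6);Rr=(340+345/8,130+368/6.6);mid=((L[0]+Rr[0])/2,(L[1]+Rr[1])/2)
print("w11f+side",tri([(i1,((541.1+524.9)/2,154.75)),(s,mid)]))
P=[.7277,.0421,.355]
t=vision.camera_info("top");print(proj(s,P),mid,proj(t,P))
```

```text
(array([0.7231, 0.0753, 0.3607]), [np.float64(0.0003153396615751923), np.float64(0.00031533966157513494)])
(array([0.7245, 0.0103, 0.3632]), [np.float64(0.0007298555966859635), np.float64(0.0007298555966859496)])
(array([0.7361, 0.0766, 0.3564]), [np.float64(0.00010179471972924694), np.float64(0.00010179471972925365)])
(array([0.7348, 0.0095, 0.3634]), [np.float64(0.00013017087238943777), np.float64(0.00013017087238946146)])
w12f 0.34522726980613955 [0.7281 0.0429 0.3452]
w12b 0.35732482857863895 [0.7363 0.0426 0.3573]
w11f 0.35484865948418803 [0.7278 0.0421 0.3548]
w11b 0.356938114895686 [0.7373 0.0425 0.3569]
w11f+side (array([0.7307, 0.043 , 0.3508]), [np.float64(0.0005915901807986726), np.float64(0.0005915901807981957)])
[[373.6991 177.7667]] (374.375, 178.1818181818182) [[302.0606 141.3415]]
```

Run:
```python
from h import *
s=vision.camera_info("side");t=vision.camera_info("top")
p,_=tri([(s,(293.4,341.8)),(t,(369.1,321.1))]);print("purple rail",p)
i=np.load("pics/w3.npy",allow_pickle=True).item()["i"]
im=cv2.imread("pics/w10.png");i=np.load("pics/w10.npy",allow_pickle=True).item()["i"]
c,an,e=railtop("w10","g",.094,(205,58)) ;print("purple",c,an,e)
print("foot px",onplane(i,[(194,65),(238,70),(233,81),(205,75)],.006))
c,an,e=railtop("w10","r",.104,(145,146)); print("red",c,an-90,e)
red=np.array([.469,-.195]);u=np.array([np.cos(np.radians(10.2)),np.sin(np.radians(10.2))]);v=np.array([-u[1],u[0]])
print("purple in red carrier frame",(p[:2]-red)@u,(p[:2]-red)@v)
```

```text
purple rail [ 0.3443 -0.117   0.0841]
purple [ 0.3465 -0.1126  0.094 ] 77.43139629220248 [np.float64(0.01300794238477893), np.float64(0.06578941708786135)]
foot px [[ 0.3474 -0.1483  0.006 ]
 [ 0.3509 -0.0805  0.006 ]
 [ 0.3672 -0.0884  0.006 ]
 [ 0.3608 -0.1317  0.006 ]]
red [ 0.4676 -0.1901  0.104 ] 10.346882777291881 [np.float64(0.06725068892011893), np.float64(0.013741128218917044)]
purple in red carrier frame -0.10891188101524503 0.09882938069387207
```

Emit:
drive_tool(
  series=[
    [[-31.5,-39.8,0],0,1],
    [[-31.5,-39.8,20],0,1],
    [[-31.5,-39.8,30],0,1],
    [[-31.5,-39.8,30],0,1],
    [[-31.5,-39.8,30],0,1],
    [[0,0,40],10.4,1],
    [[0,0,40],10.4,1],
    [[0,0,40],10.4,1],
    [[0,0,40],10.4,1],
    [[0,0,40],10.4,1],
    [[0,0,10],10.4,1],
    [[0,0,0],10.4,1],
    [[0,0,0],10.1,1],
    [[0,0,0],0,1],
    [[0,0,0],0,1],
  ],
)

```text
time: 20.23
ee_pos: [0.4681, -0.1949, 0.1828]
ee_rot: [-3.128, -0.285, -0.002]
contact_force: [0.0, 0.7, -0.9]
gripper_width: 1.004
```

Run:
```python
from h import *
p,R=pose();print(p,R,ctrl.read_state()["joint_positions"],np.degrees(np.arctan2(R[1,0],R[0,0])))
i,im=snap("wrist","w13")
print(R.T@(np.array([.4688,-.1953,.078])-p))
for ang,e,m,l in rail("w13","r",.104,(320,280)) or []:
    y=np.radians(ang);c=m+.006*np.array([np.cos(y),np.sin(y),0]);print(ang,c,l,(c-p)@R)
```

```text
[ 0.4681 -0.1949  0.1828] [[ 0.9835  0.1809  0.0011]
 [ 0.1809 -0.9835  0.0009]
 [ 0.0012 -0.0007 -1.    ]] [-0.52    0.4268  1.0143  2.0575 -0.4658  0.9031 -0.6361] 10.422235181908379
[0.0004 0.0006 0.1048]
10.419750497009312 [ 0.4693 -0.1947  0.104 ] 0.05948215458265086 [0.0011 0.0001 0.0788]
```

View pics/w13.png

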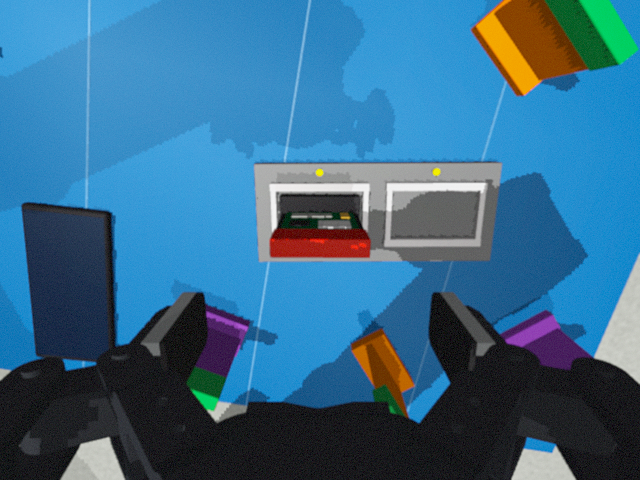

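Emit:
drive_tool(
  series=[
    [[0.8,0,35],0,1],
    [[0,0,35],0,1],
    [[0,0,25],0,1],
    [[0,0,10],0,1],
    [[0,0,0],0,1],
    [[0,0,0],0,0.5],
    [[0,0,0],0,0.5],
    [[0,0,0],0,0.5],
    [[0,0,0],0,0.5],
    [[0,0,0],0,0.5],
  ],
  grip_force=30,
)

```text
time: 21.52
ee_pos: [0.4697, -0.1955, 0.0784]
ee_rot: [3.129, 0.279, 0.003]
contact_force: [-1.0, 0.0, 7.1]
gripper_width: 0.7
```

Run:
```python
from h import *
p,R=pose();print(p,R)
i,im=snap("wrist","w14")
i,im=snap("side","s14");cv2.imwrite("pics/s14c.png",cv2.resize(im[290:410,290:430],None,fx=5,fy=5,interpolation=cv2.INTER_CUBIC))
```

```text
[ 0.4697 -0.1955  0.0784] [[ 0.9842  0.1772  0.0019]
 [ 0.1772 -0.9842 -0.0001]
 [ 0.0018  0.0004 -1.    ]]
```

View pics/w14.png

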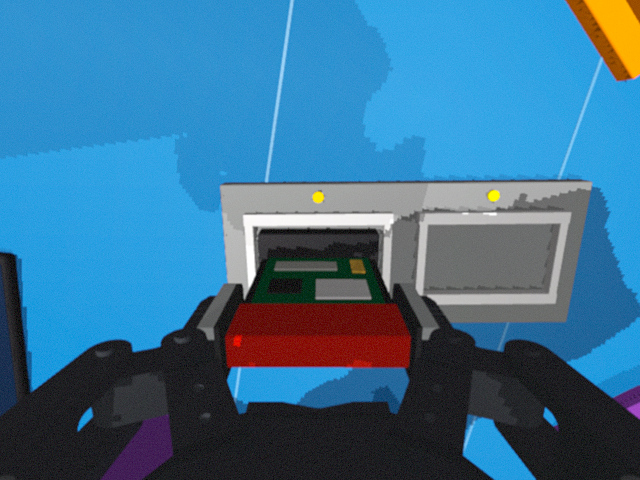

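View pics/s14c.png

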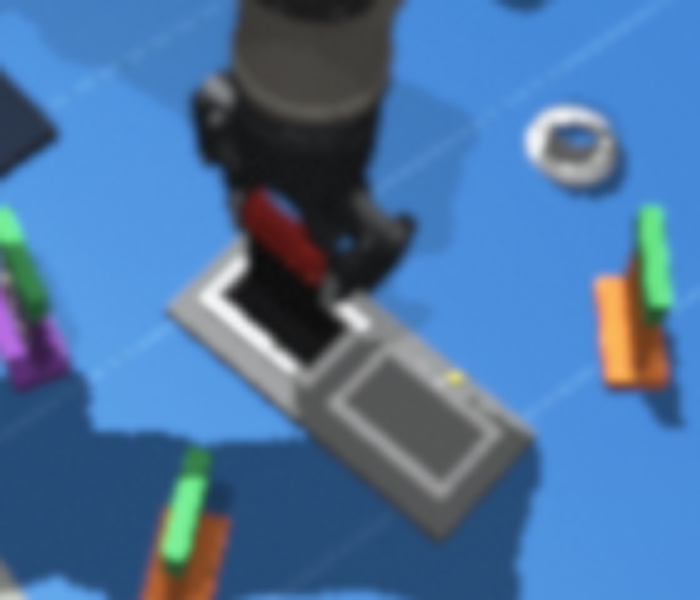

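Emit:
drive_tool(
  series=[
    [[0,0,-1],0,0.5],
    [[-6,0,-1],0,0.5],
    [[-6.5,0,-0.5],0,0.5],
    [[-6,0,0],0,0.5],
    [[-6,0,0],0,0.5],
    [[-6,0,0.8],0,0.5],
    [[-6,0,0.9],0,0.5],
    [[-5,0,1.4],0,0.5],
    [[-5,0,1.4],0,0.5],
    [[0,0,0],0,0.5],
    [[0,0,0],0,0.5],
  ],
)

```text
time: 23.0
ee_pos: [0.4225, -0.2036, 0.0751]
ee_rot: [3.129, 0.279, -0.002]
contact_force: [1.8, -0.1, 0.8]
gripper_width: 0.7
```

Run:
```python
from h import *
p,R=pose();print(p,R)
i,im=snap("wrist","w15")
i,im=snap("side","s15");cv2.imwrite("pics/s15c.png",cv2.resize(im[290:410,290:430],None,fx=5,fy=5,interpolation=cv2.INTER_CUBIC))
```

```text
[ 0.4225 -0.2036  0.0751] [[ 0.9843  0.1768 -0.0012]
 [ 0.1768 -0.9843 -0.0002]
 [-0.0012  0.     -1.    ]]
```

View pics/w15.png

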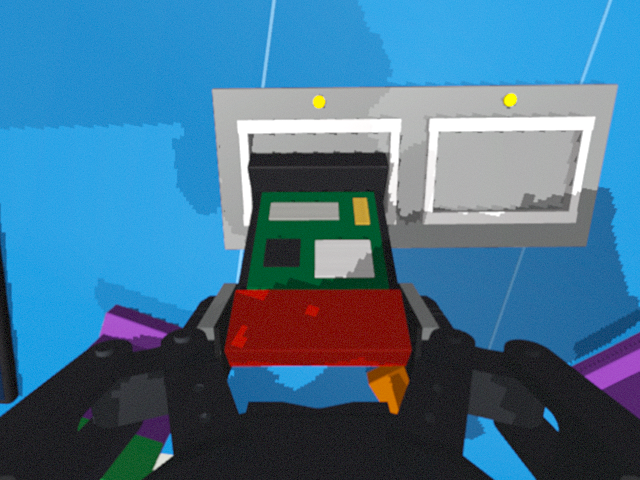

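View pics/s15c.png

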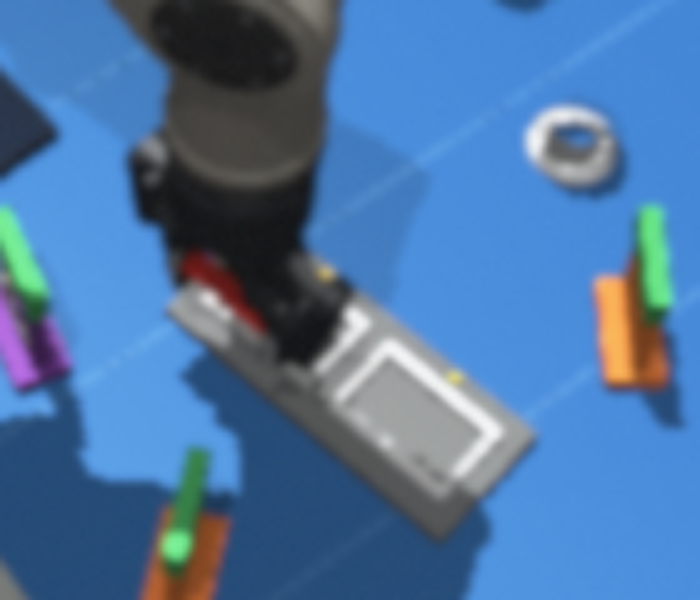

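Emit:
drive_tool(
  series=[
    [[0,0,0],0,0.5],
    [[0,0,0],0,0.5],
    [[2,0,-15],0,0.5],
    [[0,0,-40],0,0.5],
    [[0,0,-40],0,0.5],
    [[0,0,-30],0,0.5],
    [[0,0,0],0,0.5],
    [[0,0,0],0,0.5],
    [[0,0,0],0,0.5],
  ],
  grip_force=60,
)

```text
time: 24.22
ee_pos: [0.4242, -0.2026, 0.1994]
ee_rot: [-3.128, -0.279, 0.004]
contact_force: [0.1, 0.3, -2.1]
gripper_width: 0.693
```

Run:
```python
from h import *
p,R=pose();print(p,R)
i,im=snap("wrist","w16")
cv2.imwrite("pics/w16c.png",cv2.resize(im[130:380,200:440],None,fx=2.4,fy=2.4,interpolation=cv2.INTER_CUBIC))
```

```text
[ 0.4242 -0.2026  0.1994] [[ 0.9842  0.177  -0.0024]
 [ 0.177  -0.9842  0.0005]
 [-0.0022 -0.001  -1.    ]]
```

View pics/w16c.png

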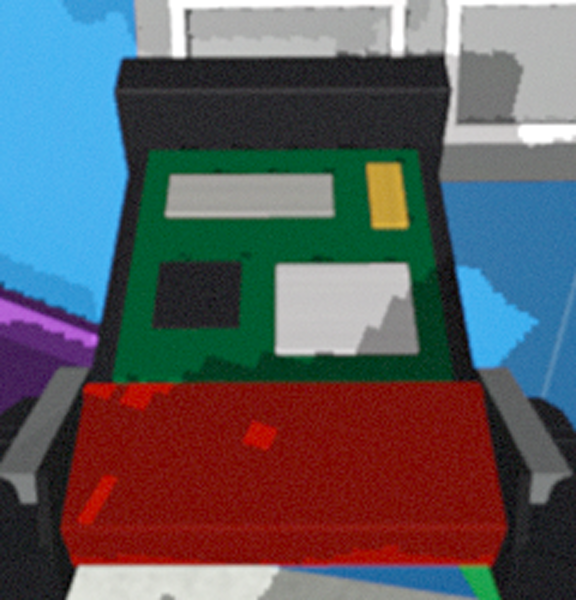

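```bash
cat >> h.py <<'E'
def carrier(i,pts):
    # pts: FB(l,r),FT(l,r),RB(l,r),RT(l,r),RK(l,r) pixels
    O=[]
    for x,z,y in [(17,-47,32),(17,-35,32),(6,23,30),(6,47,30),(-6,47,30)]: O+=[(x,y,z),(x,-y,z)]
    k,d=K(i);O=np.array(O,float)/1000;pts=np.array(pts,float)
    ok,rv,tv=cv2.solvePnP(O,pts,k,d,flags=cv2.SOLVEPNP_SQPNP)
    rv,tv=cv2.solvePnPRefineLM(O,pts,k,d,rv,tv)
    e=cv2.projectPoints(O,rv,tv,k,d)[0][:,0]-pts
    T=i["cam_to_world"];Rw=T[:3,:3]@cv2.Rodrigues(rv)[0];c=T[:3,:3]@tv[:,0]+T[:3,3]
    return c,Rw,e
E
python3 - <<'E'
from h import *
p,R=pose();i=np.load("pics/w16.npy",allow_pickle=True).item()["i"]
C=np.array([(122,60),(448,58),(115,92),(450,90),(85,385),(482,383),(62,525),(505,525),(75,562),(495,562)])
px=(C+.5)/2.4-.5+[200,130]
c,Rw,e=carrier(i,px);print(c,Rw);print(e.round(1).tolist())
x,z=Rw[:,0],Rw[:,2];print("pitch up of x",np.degrees(np.arcsin(x[2])),"yaw",np.degrees(np.arctan2(x[1],x[0])),"y level",np.degrees(np.arcsin(Rw[2,1])))
print("centre in tool",(c-p)@R, "rail mid in tool",(c+.035*z-p)@R)
E
```

```text
[ 0.4423 -0.1985  0.1811] [[ 0.8492 -0.1836 -0.4951]
 [ 0.1617  0.983  -0.0872]
 [ 0.5027 -0.006   0.8644]]
[[0.4, -0.7], [-1.2, -0.8], [-0.1, 1.1], [1.2, 1.0], [1.3, -2.1], [-1.0, -1.9], [-0.6, 0.5], [0.6, 0.1], [0.5, 1.5], [-1.1, 1.1]]
pitch up of x 30.17843611192385 yaw 10.778050011754758 y level -0.3425788921055968
centre in tool [ 0.0185 -0.001   0.0184] rail mid in tool [ 0.0008 -0.0011 -0.0118]
```

Emit:
drive_tool(
  series=[
    [[10,-12,-30],0,0.5],
    [[22,-27,-30],0,0.5],
    [[25,-31,-25],0,0.5],
    [[25,-31,0],0,0.5],
    [[25,-31,0],0,0.5],
    [[22,-28,0],0,0.5],
    [[20,-26,0],0,0.5],
    [[13,-16,0],0,0.5],
    [[7,-8.2,0],0,0.5],
    [[0,0,0],4,0.5],
    [[0,0,0],4.1,0.5],
    [[0,0,0],0,0.5],
    [[0,0,0],0,0.5],
    [[0,0,0],0,0.5],
  ],
)

```text
time: 26.02
ee_pos: [0.5542, 0.0335, 0.2855]
ee_rot: [-3.141, -0.058, -0.0]
contact_force: [-0.5, -0.4, -1.5]
gripper_width: 0.693
```

Run:
```python
from h import *
p,R=pose();print(p,R,np.degrees(np.arctan2(R[1,0],R[0,0])))
i,im=snap("wrist","w17")
cv2.imwrite("pics/w17c.png",cv2.resize(im[130:380,200:440],None,fx=2.4,fy=2.4,interpolation=cv2.INTER_CUBIC))
i,im=snap("side","s17");cv2.imwrite("pics/s17c.png",cv2.resize(im[130:280,280:440],None,fx=4,fy=4,interpolation=cv2.INTER_CUBIC))
```

```text
[0.5542 0.0335 0.2855] [[ 0.9993  0.0369  0.0001]
 [ 0.0369 -0.9993  0.0003]
 [ 0.0001 -0.0003 -1.    ]] 2.1160845673182096
```

View pics/w17c.png

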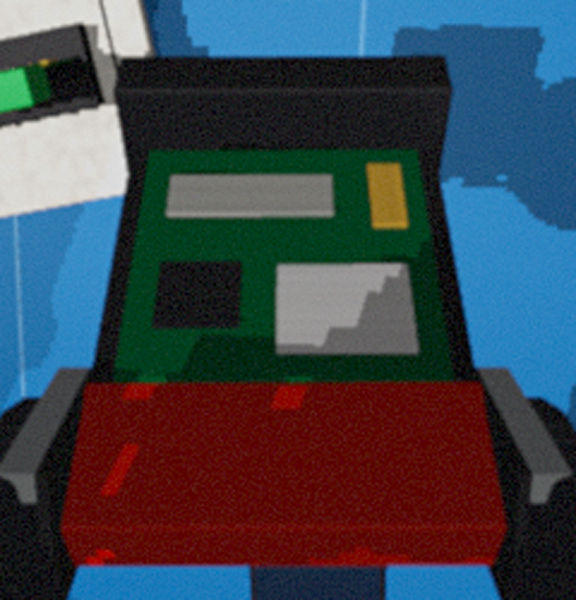

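View pics/s17c.png

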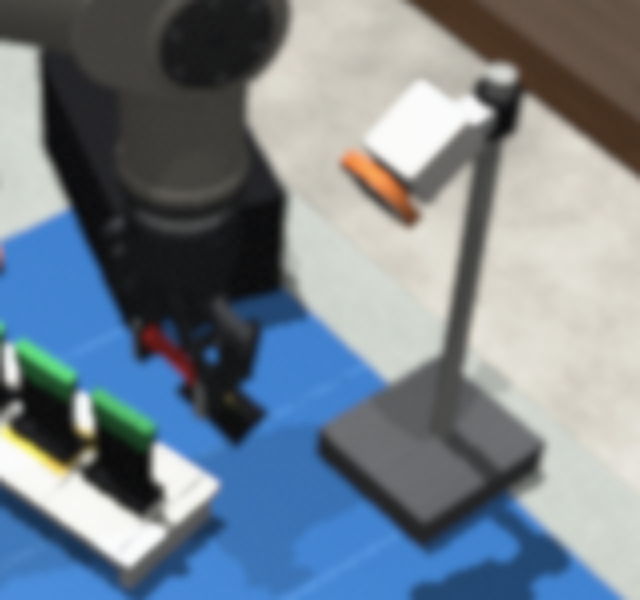

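Run:
```python
from h import *
p,R=pose();i=np.load("pics/w17.npy",allow_pickle=True).item()["i"]
C=np.array([(122,59),(446,57),(115,91),(450,89),(85,384),(483,383),(62,525),(505,525),(75,562),(495,563)])
c,Rw,e=carrier(i,(C+.5)/2.4-.5+[200,130]);x=Rw[:,0];print(c,np.abs(e).max())
print("pitch",np.degrees(np.arcsin(x[2])),"yaw",np.degrees(np.arctan2(x[1],x[0])),"ylev",np.degrees(np.arcsin(Rw[2,1])))
t=np.array([.5718,.0358,.266]);print("err world",t-c,"move tool",R.T@(t-c))
lens=np.array([.7275,.0423,.356]);print("dist",np.linalg.norm(lens-c),"lens seen in carrier frame",Rw.T@(lens-c))
# side check: predicted rail mid vs observed red blob
s=vision.camera_info("side");im=cv2.imread("pics/s17.png")
m=mask(im,(0,130,60),(8,255,255))|mask(im,(172,130,60),(180,255,255));print([b for b in blobs(m,15)],proj(s,c+.035*Rw[:,2]),proj(s,c))
print("rail ends",proj(s,[c+Rw@[-.006,.03,.035],c+Rw@[-.006,-.03,.035]]))
```

```text
[0.5727 0.0351 0.2672] 1.910359650432497
pitch 30.425402974155073 yaw 2.539724838641364 ylev -0.23006145964878627
err world [-0.0009  0.0007 -0.0012] move tool [-0.0009 -0.0007  0.0012]
dist 0.178599592991533 lens seen in carrier frame [ 0.1786  0.0003 -0.0019]
[(array([321.3, 217. ]), np.int32(61), array([315, 211,  14,  15], dtype=int32))] [[324.3412 220.5509]] [[329.2399 225.2167]]
rail ends [[315.9135 215.8603]
 [329.897  228.6801]]
```

Emit:
drive_tool(
  series=[
    [[-0.9,-0.7,1.2],0,0.5],
    [[0,0,0],0,0.5],
    [[0,0,0],0,0.5],
    [[0,0,0],0,0.5],
    [[0,0,0],0,0.5],
    [[0,0,0],0,0.5],
    [[0,0,0],0,0.5],
    [[0,0,0],0,0.5],
  ],
)

```text
time: 27.12
ee_pos: [0.5533, 0.0345, 0.2842]
ee_rot: [-3.141, -0.058, 0.0]
contact_force: [-0.2, 0.5, -1.1]
gripper_width: 0.69
```

Run:
```python
from h import *
s=ctrl.read_state();print(s["ee_pos"],abs(s["qd"]).max(),s["gripper_width"],s["contact_force"])
i,im=snap("wrist","w18");a=cv2.imread("pics/w17.png");print("diff board area",np.abs(im[150:360,250:390].astype(int)-a[150:360,250:390]).mean())
i,im=snap("top","t18");cv2.imwrite("pics/t18c.png",cv2.resize(im[60:360,140:540],None,fx=2,fy=2,interpolation=cv2.INTER_CUBIC))
```

```text
[0.5533 0.0345 0.2842] 0.0009680287736707338 0.6903123610405537 [-0.2014  0.5018 -1.1358]
diff board area 6.317426303854876
```

View pics/t18c.png

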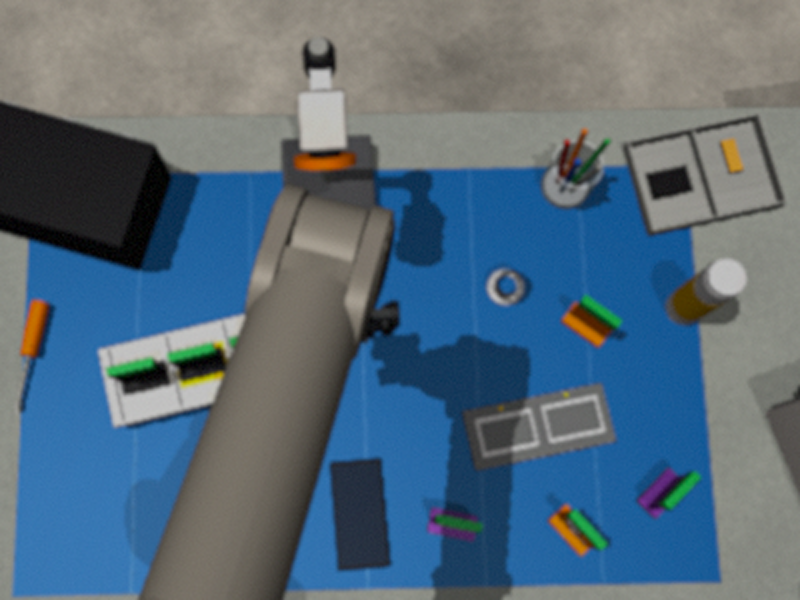

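```bash
python3 -c "
from h import *
print(ctrl.read_state()['ee_pos'],ctrl.read_state()['gripper_width'])
print(job.job_done())"
```

```text
[0.5533 0.0344 0.2842] 0.6921161076818336
the job is handed in; nothing more can be done
None
```

I stood the repaired green-rail carrier in the free shelf place and am holding the faulty red-rail one at the inspection camera's focus point. I handed the job in at about 27 s.

- **Green carrier:** It was gripped across its rail and set on the pad with its board facing away from the robot, like its neighbours. A wrist picture afterwards showed it within about 0.4 mm of the neighbours' line and less than 1° off in angle, with gaps of about 80 mm on each side.
- **Red carrier:** The arm commands cannot tilt the tool. I gripped the rail by its two ends, tipped the carrier about its foot edge in the dock until it had pivoted about 30° between the pads, and then carried it to the focus point.
- **Last fit (before the final move of about 1.7 mm):**
  - The board side was 30.4° up, with yaw 2.5° against about 2.4° measured for the lens.
  - The rail was level to about 0.2°.
  - The centre was about 179 mm from my lens estimate and within 2 mm of the axis. The final move corrected what was left.
- **State at hand-in:** The arm was still and the grip was set to 60 N. The force reading was about 1 N and the top view showed nothing touching. The other objects it showed looked unmoved.

- **Lens yaw:** The ring and box edges seen from the wrist camera gave 2.3–2.7°, but the top view and the post position gave about 0–1°, so I used 2.4°.
- **Lens height:** The estimates spread over a few millimetres, from 0.351 to 0.360 m. I used 0.356 m.
- **Checks not made:** I did not refit the red carrier's pose after the final move. In the last top view the arm hid part of the shelf row.

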